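Tare the kit tote on the dial scale and pack a finishing kit into it

ROBOT

A 6-joint arm with a two-finger parallel gripper is mounted at the origin on a cart in front of the work surface, level with it; the furniture and walls round the work are solid. World frame = base frame: x ahead of the robot, y to its left, z up, the work surface at z = 0. Lengths are in mm, angles in rad, forces in N, time in s.
With the tool pointing down it reaches from about 350 to 1000 mm from the base axis. Payload 7.1 kg.
Tool frame: the origin (TCP) lies midway between the tips of the shut fingers; the grasp point (between the pads) lies 19 mm behind it; z points along the fingers, y is the line along which they close (so a half turn about z gives the same grasp; the last joint's range is limited). The gripper opens to 85 mm and grips with 20 to 120 N. Pads are 22 mm wide; open, the fingers measure 114 mm over their backs; the gripper's body (76 mm by 85 mm) begins 54 mm behind the grasp point. The pads swing forward as they close: fully open they stand 13 mm farther back than shut.
Start: joints at [1.131, 0.423, 1.63, -0, 1.089, -0.019], TCP at [255.274, 570.473, 231.319] pointing down, gripper open.
Joint ranges: [-3, 3], [-0.9, 2.11], [0.09, 2.58], [-1.31, 4.45], [0.11, 2.69], [-2.54, 2.54]. Speed limits (rad/s): [2.39, 2.39, 3.01, 3.14, 3.14, 3.14].

INTERFACE

Orientations are given as a 3x3 rotation matrix whose columns are the frame's x, y, z axes.
In Python, from workcell import * gives the robot as it stands. The module is installed in compiled form; this text tells all that it offers.
- The arm moves only by the shell command python3 -m crank 'ROWS' [OPENING]. ROWS is JSON, a list of rows, each a list of 2 entries, a list of its own where there are three numbers: the shift along the tool's x, y, z as a fraction of full scale, then the turn, a rotation vector about the tool's x, y, z as a fraction of full scale. A call has exactly 8 rows; each row shifts and turns the commanded pose from where the row before left it, along the tool's axes as they then stand; what a row does not reach is not made up. Full scale, the value 1, is 3 cm for a shift and pi/4 rad for a turn. A row lasts 1/12 s, in which the tool goes at most 41.7 mm and 7.16 degrees, less where a joint would pass 70% of its speed; a pose out of reach is approached as far as the arm can. A call with a number of a shift or a turn outside -1 to 1 is refused whole. A call with a gripper value outside its range is refused whole. OPENING is the closure, from -1 (fully open) to 1 (shut), set as the call begins (- or left out, the last holds). The fingers move at their own pace and stop on an object; the grip force is fixed at half the most. Time passes only in rows, so rows that do not move let the fingers close, or fill a call up. It gives the time, the measured TCP pose, the force, the opening and the grip force at its end, in the units of the state.
- get_state(): the state, without advancing time (a new reading comes with each control period).
- capture(name): name is "scene" or "top"; returns (picture, depth): 480x640x3 uint8, red, green, blue; 480x640 float32, mm along the optical axis (not along the pixel's ray), 0 where there is no reading.
- camera_model(name): a dict with "camera_matrix" (3x3 intrinsics, pixels), "R" (3x3) and "t" (3): a world point X has camera coordinates R X + t. Camera axes: x right, y down, z forward; pixel columns grow to the right and rows downward; lengths in mm; the calibration is good to about 2 mm. A picture is of the moment at which its call begins. camera_model takes no time and is no camera call.
- hand_in(): hands the job in; it is judged then, once.
Trained networks look in the newest picture that a camera, given by its name, has taken for a name from the list of things; names that differ only in an ending like _2 or _b are one class to them, and where a whole thing is asked for, a point or a joint stands for the part that bears it (a point fixed in the world has none). Each returns a list of dicts, best first, with "confidence" (0 to 1); they miss things now and then, are a little off and sometimes report something else, mostly with a low value. They report only what shows in the picture. A call takes as long as a camera call. They do not tell look-alikes from the thing itself.
- look_for(camera, target): "at" ([x, y, z] in mm, in world coordinates, good to about 4 mm: the middle of the surface that is visible of it).
- masks_of(camera, target): "pixels" (480x640 bool, what is visible of it).
The state is a dict: "time_s": time; "joints": joint angles; "joint_vel": joint speeds; "tau": joint torques, N m; "ee_pos": TCP position; "tcp_rot": TCP orientation; "wrist_force": force on the tool from outside, world axes, zero at the start; "ft_torque": the same for the moment, N m; "grip_width": opening from 0.0 (shut) to 1.0 (fully open); "finger_force": force on a finger pad.
Only numpy, scipy, OpenCV 4.12 (cv2) and the standard library are available. Lean on these libraries where they do the work, as an engineer would, in place of code of your own. Each camera call takes 0.05 s, during which the arm holds its last target. There are 200 camera calls.

TASK

Make up a check-weighed leather finishing kit: set the empty wooden kit tote squarely on the pan of the dial scale, let go, and turn the black tare knob until the red zero mark stands exactly under the pointer. Then pack every kit item that has been laid out to the left of the scale (rivet tin, beeswax cake, edge slicker, the white edge-paint bottles; not the stock at the back right of the bench) into the tote, each standing upright and flat on the tote's floor with nothing stacked, and leave the tote on the pan so that the net weight can be read. Do not touch the tare knob again once packing has begun, never press the pan down to its stop, and leave the glue bottle and the stapler where they are.

Things in the scene. Friction and masses are not known exactly. Their poses are not given: they have to be found in the camera images.
- weighing_scale: Mechanical dial scale with a cream housing, fixed on the bench: 290 deep (its x) x 220 wide x 68 mm high, dial on the sloping front (its -x end), steel pan over the rear. Origin: centre of the underside; x points from the dial to the pan, z up. The front edge is 34 mm high and the face rises from there at 15 degrees, so its normal leans 15 degrees from vertical towards -x.
- scale_pan_top (a point): Centre of the flat top of the scale's rectangular steel pan, 166 (x) x 206 (y) mm, axes as the scale's; 65 mm behind the scale's origin and 89 mm above the bench when empty. The pan is sprung and sinks straight down 16 mm per kilogram (613 N/m), wherever the load stands on it.
- scale_pan (a joint): How far the pan has sunk, m: 0 empty, 0.016 at 1 kg; its lower stop, which the pan must never be pressed to, is at 0.0175 (more than 0.0168 counts as on the stop).
- scale_pointer (a joint): Angle of the black pointer, rad, growing clockwise seen from above: 0 with the pan empty (pointing up the slope, towards the pan), 6.28 rad for 1 kg on the pan. Only the load moves it.
- scale_dial (a joint): Angle of the white dial plate (diameter 113 mm, 50 divisions of 20 g), rad, growing clockwise seen from above, same zero direction as the pointer, range -4 to 4. The tare knob is fixed to the dial plate and turns it one to one; friction (0.05 N m) keeps it where it is left. The scale reads zero when this equals scale_pointer; one 20 g division is 0.126 rad.
- tare_knob: Black fluted round tare knob in the centre of the dial, 33 mm across and 20 mm high, standing on the sloping dial: its z is the turning axis (15 degrees from vertical, leaning towards the scale's -x). Origin: centre of its underside, 82 mm in front of the scale's origin and 57 mm above the bench. Free all round; can be gripped across at any angle.
- scale_zero_mark (a point): Point on the broad red zero mark of the dial plate, 46 mm from the dial's axis; it turns with the dial.
- scale_pointer_tip (a point): Tip of the black pointer, 46 mm from the dial's axis, in the same plane as the zero-mark point: the two coincide when the scale reads zero.
- kit_tote: Open birch tote, 142 (x) x 175 (y) mm, walls 5 mm thick and 36 mm high, floor 5 mm thick, about 0.22 kg empty (0.18 to 0.29). A 10 mm spine runs along its y in the middle, with a rounded grip bar on it, 14 mm thick (x), 90 mm long (y), top at 64 mm. Two lanes, one either side of the spine, each 59 to 61 mm wide (centred at x = -36 and +36 mm) and 165 mm long. Origin: centre of the underside.
- rivet_tin: Round red and white rivet tin, 55 mm across, 26 mm high, 60 g, lying flat on its base on the green bench top (z = 0). Origin: centre of the underside. May be absent.
- beeswax: Round yellow cake of beeswax, 49 mm across, 18 mm high, 30 g, lying flat on the green bench top. Origin: centre of the underside. May be absent.
- edge_slicker: Turned dark wood edge slicker standing on its thick end, 54 mm high, 34 mm across at the foot (lowest 20 mm), 28 mm above that, 30 g, on the green bench top. Origin: centre of the underside. May be absent.
- edge_coat_black: White bottle with a black cap, standing, 34 mm across and 74 mm high, body to 58 mm and a cap 21 mm across above that, 45 g, on the brown side table (its top is 6 mm lower than the bench). Origin: centre of the underside. May be absent.
- edge_coat_brown: The same bottle with a brown cap, also on the brown side table. May be absent.
- edge_coat_brown_2: A second bottle with a brown cap, the same size, also on the brown side table. May be absent.
- glue_bottle: Cream glue bottle with a red cap, 42x61x164 mm, standing on the side table behind; a bystander, not part of the kit. Origin: centre of the underside.
- stapler: Small black and white stapler, 21x89x33 mm, behind the scale; a bystander. Origin: centre of the underside.
Mind the look-alikes: they are no part of the job. What is shaped like the edge_slicker but orange or turquoise is not meant. Leave any turquoise look-alike of the edge_coat_brown alone.

How it is judged:
By the outcome, as a careful person would: the job done as asked, in the order asked, and still so for the second after the job is handed in, with the robot touching nothing.
Of rivet_tin, beeswax, edge_slicker, edge_coat_black, edge_coat_brown, edge_coat_brown_2 only 4 to 6 are there at a start; the rules pass over those that are not, and their reading is None.
At some moment in a run one of rivet_tin, beeswax may be knocked a few centimetres aside while the robot is not near it.
It also fails if it takes over 210 s, if anything falls off the work surface, if the arm or the gripper's body presses on something with over 40 N, if the wrist force passes 120 N, or if a joint passes its speed limit or range.

## Working session

There is one attempt and no reset: what is moved stays moved. The work goes in short steps, Python scripts to look and compute and a shell command to move; the robot and the scene stay as the last step left them, time stands still between calls to the robot, and variables do not carry over. Pictures are saved under pics/ and viewed, at most 17 in all, crops included, and the job is handed in when it is done.

```bash
mkdir -p pics; ls
python3 - <<'E'
from workcell import *
import cv2
for n in("scene","top"):
    p,d=capture(n); cv2.imwrite(f"pics/{n}0.png",p[:,:,::-1])
    m=camera_model(n); print(n,m["R"].round(3).tolist(),m["t"].round(1),m["camera_matrix"].round(1).tolist())
    for t in ["weighing_scale","scale_zero_mark","scale_pointer_tip","tare_knob","kit_tote","rivet_tin","beeswax","edge_slicker","edge_coat_black","edge_coat_brown","glue_bottle","stapler"]:
        print(t,[(x["at"].round(0).tolist() if hasattr(x["at"],"round") else [round(v) for v in x["at"]],round(x["confidence"],2)) for x in look_for(n,t)])
s=get_state();print(s)
E
```

```text
pics
scene [[0.598, -0.801, 0.014], [-0.547, -0.421, -0.724], [0.586, 0.426, -0.69]] [-286.7  354.2  647.8] [[448.6, 0.0, 312.9], [0.0, 448.6, 235.6], [0.0, 0.0, 1.0]]
weighing_scale [([478, -279, 66], 0.96)]
scale_zero_mark [([465, -185, 58], 0.66), ([532, -315, 89], 0.16)]
scale_pointer_tip [([469, -199, 61], 0.44)]
tare_knob [([491, 82, 24], 0.6), ([461, -185, 60], 0.56), ([464, -179, 73], 0.55)]
kit_tote [([670, -26, 25], 0.96), ([470, 401, 38], 0.55)]
rivet_tin [([493, 80, 28], 0.81), ([686, 216, 75], 0.24)]
beeswax []
edge_slicker [([414, 36, 33], 0.8), ([407, 113, 29], 0.67), ([473, -8, 33], 0.55), ([467, -198, 63], 0.34)]
edge_coat_black [([472, 402, 38], 0.95)]
edge_coat_brown [([351, 148, 44], 0.82), ([528, -313, 89], 0.67), ([589, 228, 39], 0.66)]
glue_bottle [([682, 216, 70], 0.88)]
stapler [([714, -195, 31], 0.8)]
top [[-0.006, -1.0, -0.003], [-0.993, 0.006, -0.122], [0.122, 0.002, -0.993]] [  38.7  549.9 1288.3] [[534.1, 0.0, 317.5], [0.0, 534.1, 239.9], [0.0, 0.0, 1.0]]
weighing_scale [([507, -251, 89], 0.66)]
scale_zero_mark [([467, -183, 55], 0.89)]
scale_pointer_tip
[... 514 characters left out ...]
 1.08859687e+00, -1.89987591e-02]), 'joint_vel': array([-0.0003078 , -0.00160071,  0.00161212, -0.00055039,  0.00084949,
        0.00035417]), 'tau': array([-2.37695058e-03, -5.57328272e+01, -2.82148808e+01, -2.19278871e-05,
        4.86320805e-04,  2.44006948e-06]), 'ee_pos': array([255.26920243, 570.49383279, 231.35428118]), 'tcp_rot': array([[-9.12764519e-01,  4.08486147e-01,  8.57221688e-06],
       [ 4.08486147e-01,  9.12764517e-01,  6.18593289e-05],
       [ 1.74442635e-05,  5.99646324e-05, -9.99999998e-01]]), 'wrist_force': array([-0.42419031,  0.11047399, -0.4632328 ]), 'ft_torque': array([ 0.00898001, -0.02372837,  0.05503311]), 'finger_force': 0.0, 'grip_width': 0.9991882863575907}
```

View pics/scene0.png

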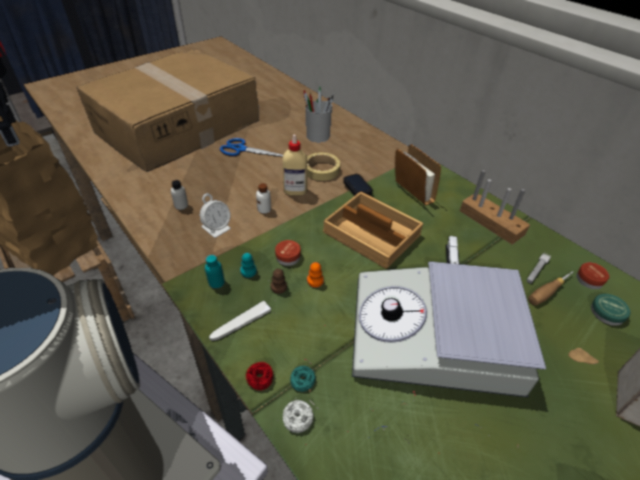

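View pics/top0.png

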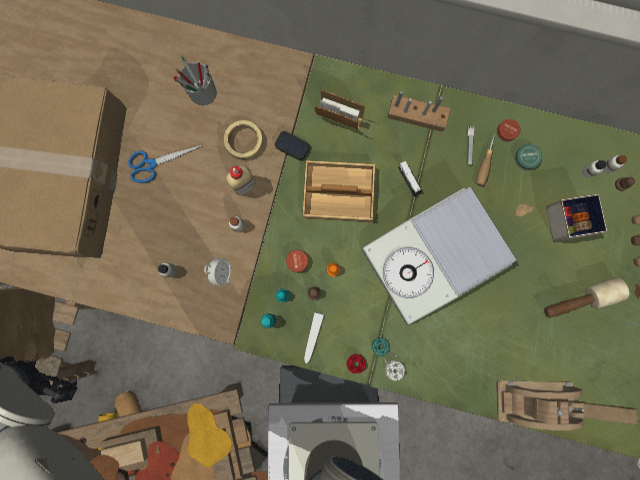

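The top picture shows the tin at (297,261), the dark slicker at (314,293), the black-cap bottle at (165,270), the brown-cap bottle at (237,225), the tote at (340,191), and the scale with its dial at (408,272). The look-alikes are orange at (333,270) and turquoise at (284,295) and (268,321). No beeswax shows. I'll measure these and check with an enlarged crop.

```bash
cat > h.py <<'E'
from workcell import *
import numpy as np, cv2
def cloud(n,d=None):
    if d is None: _,d=capture(n)
    m=camera_model(n);K=m["camera_matrix"];v,u=np.mgrid[:480,:640]
    c=np.stack([(u-K[0,2])/K[0,0]*d,(v-K[1,2])/K[1,1]*d,d],-1)
    return (c-m["t"])@m["R"]
def ray(n,uv,z):
    m=camera_model(n);K=m["camera_matrix"];d=m["R"].T@np.linalg.inv(K)@[uv[0],uv[1],1];o=-m["R"].T@m["t"]
    return o+d*(z-o[2])/d[2]
def proj(n,X):
    m=camera_model(n);c=m["camera_matrix"]@(m["R"]@np.array(X,float)+m["t"]);return c[:2]/c[2]
def rect(P):  # xy points -> minarearect
    (cx,cy),(w,h),a=cv2.minAreaRect(P[:,:2].astype(np.float32));return np.round([cx,cy,w,h,a],1)
E
python3 - <<'E'
from h import *
p,d=capture("top");C=cloud("top",d)
X,Y,Z=C[...,0],C[...,1],C[...,2]
def big(m):
    n,l,s,c=cv2.connectedComponentsWithStats(m.astype(np.uint8));return l==1+s[1:,4].argmax()
pan=big((Z>84)&(Z<96)&(X>400)&(X<720)&(Y<-130)&(Y>-450));print("pan",rect(C[pan]),C[pan].mean(0).round(1))
box=big((Z>25)&(Z<100)&(X>380)&(X<720)&(Y<-100)&(Y>-450));print("scale",rect(C[box]))
t=big((Z>2.5)&(Z<75)&(X>600)&(X<760)&(Y<100)&(Y>-140));print("tote",rect(C[t]))
t=(Z>30)&(Z<45)&(X>600)&(X<760)&(Y<80)&(Y>-120);print("rim",rect(C[big(t)]),C[t][:,2].mean())
t=big((Z>50)&(Z<75)&(X>600)&(X<760)&(Y<80)&(Y>-120));print("bar",rect(C[t]),C[t].mean(0))
for n,(x,y) in dict(tin=(499,84),slk=(417,41),blk=(475,403),brn=(591,232)).items():
    m=(np.hypot(X-x,Y-y)<45)&(Z>9);print(n,rect(C[m]),C[m].mean(0).round(1),C[m].max(0).round(1),C[m].min(0).round(1))
a=p[190:350,140:360][:,:,::-1];b=p[220:330,355:465][:,:,::-1]
cv2.imwrite("pics/crop1.png",np.hstack([cv2.resize(a,(660,480),interpolation=2)]))
cv2.imwrite("pics/dial0.png",cv2.resize(b,(550,550),interpolation=2))
E
```

```text
pan [ 541.7 -310.1  206.4  167.2   29.7] [ 540.6 -309.9   88.9]
scale [ 510.4 -255.   220.2  293.9   29.8]
tote [680.3 -19.2 187.3 157.5  89.2]
rim [677.2 -18.1 175.2 143.1  86.3] 35.755851521440896
bar [676.6 -18.3  89.   16.1  86. ] [675.88904818 -18.05049548  61.77772847]
tin [5.015e+02 8.780e+01 5.520e+01 5.240e+01 3.000e-01] [500.7  87.2  25. ] [529.1 114.   33.2] [473.8  61.6  13. ]
slk [414.3  39.4  50.8  31.6  44.8] [ 392.5   33.8 1211.5] [ 437.2   62.3 1345.8] [389.4  20.2   9.1]
blk [480.3 406.6  28.9  33.2  85.5] [479.3 403.9  48.6] [497.1 421.8  72.6] [463.8 392.1   9.6]
brn [594.2 238.2  31.5  31.7  44.4] [591.4 235.5  49.4] [610.2 255.1  70.5] [577.9 222.   10. ]
```

View pics/crop1.png

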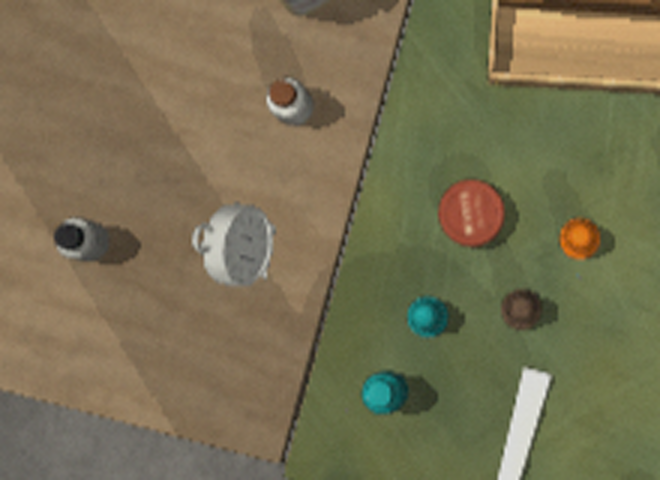

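View pics/dial0.png

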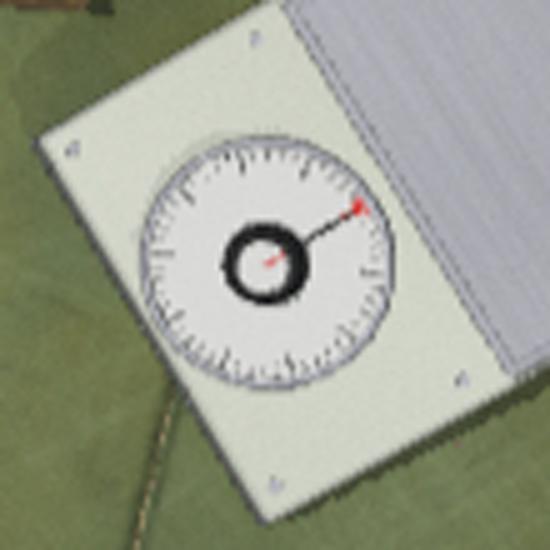

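All four targets are confirmed in the crop: red tin (297,261), dark brown slicker (314,293), black-cap bottle (163,269) and brown-cap bottle (235,222). The turquoise and orange pieces are look-alikes, and the white thing at (218,270) is a clock. Beeswax and the second brown bottle are absent. In the dial crop, pointer and red mark both point up the slope. Now moving to a point above the tote.

```bash
cat >> h.py <<'E'
def plan(x,y,z,yaw=None,n=(0,0,1)):
    """target TCP, yaw (deg) of tool y, n = -tool z. Prints turn (units) to do first, then shift (units) in the turned frame, for both half turns"""
    from scipy.spatial.transform import Rotation as Ro
    s=get_state();R=s["tcp_rot"]
    n=np.array(n,float);n/=np.linalg.norm(n)
    for k in ((0,180) if yaw is not None else (None,)):
        if k is None: T=R
        else:
            a=np.radians(yaw+k);h=np.array([np.cos(a),np.sin(a),0]);h-=n*(h@n);h/=np.linalg.norm(h)
            T=np.stack([np.cross(h,-n),h,-n],1)
        rv=Ro.from_matrix(R.T@T).as_rotvec()/(np.pi/4)
        if k==180 and np.linalg.norm(rv)>2.2: continue
        print("turn",rv.round(3),"shift",(T.T@(np.array([x,y,z])-s["ee_pos"])/30).round(3))
    print("t",round(s["time_s"],1),"pos",s["ee_pos"].round(1),"yaw",np.degrees(np.arctan2(R[1,1],R[0,1])).round(1),"j6",s["joints"][5].round(2),"w",round(s["grip_width"],3),"F",s["wrist_force"].round(1))
E
python3 -m crank '[[[0,0,0],[0,0,0.1406]],[[0,0,0],[0,0,0.1406]],[[0,0,0],[0,0,0.1406]],[[0,0,0],[0,0,0.1406]],[[0,0,0],[0,0,0.1406]],[[0,0,0],[0,0,0.1406]],[[0,0,0],[0,0,0.1406]],[[0,0,0],[0,0,0.1406]]]' -1
python3 -m crank '[[[0,0,0],[0,0,0.1406]],[[0,0,0],[0,0,0.1406]],[[0,0,0],[0,0,0.1406]],[[-0.89,0.73,0],[0,0,0]],[[-0.89,0.73,0],[0,0,0]],[[-0.89,0.73,0],[0,0,0]],[[-0.89,0.73,0],[0,0,0]],[[-0.89,0.73,0],[0,0,0]]]'
python3 -m crank '[[[-0.89,0.73,0],[0,0,0]],[[-0.89,0.73,0],[0,0,0]],[[-0.89,0.73,0],[0,0,0]],[[-0.89,0.73,0],[0,0,0]],[[-0.89,0.73,0],[0,0,0]],[[-0.89,0.73,0],[0,0,0]],[[-0.89,0.73,0],[0,0,0]],[[-0.89,0.73,0],[0,0,0]]]'
python3 -m crank '[[[-0.89,0.73,0],[0,0,0]],[[-0.89,0.73,0],[0,0,0]],[[-0.89,0.73,0],[0,0,0]],[[-0.89,0.73,0],[0,0,0]],[[-0.89,0.73,0],[0,0,0]],[[-0.89,0.73,0],[0,0,0]],[[-0.89,0.73,0],[0,0,0]],[[-0.89,0.73,0],[0,0,0]]]'
python3 -c 'from h import *; plan(677,-18,100,-3.7)'
```

```text
time_s: 2.02
ee_pos: [255.3, 570.5, 231.3]
tcp_rot: [[-0.258, 0.966, 0.0], [0.966, 0.258, 0.0], [0.0, 0.0, -1.0]]
wrist_force: [0.4, 0.0, 0.3]
grip_width: 1.003
finger_force: 0.0
time_s: 2.68
ee_pos: [356.5, 428.9, 231.4]
tcp_rot: [[0.064, 0.998, 0.0], [0.998, -0.064, 0.0], [0.0, 0.0, -1.0]]
wrist_force: [-0.3, 0.8, 0.6]
grip_width: 1.002
finger_force: 0.0
time_s: 3.35
ee_pos: [517.8, 204.2, 231.6]
tcp_rot: [[0.065, 0.998, 0.0], [0.998, -0.065, 0.0], [0.0, 0.0, -1.0]]
wrist_force: [0.6, 0.8, -0.7]
grip_width: 1.0
finger_force: 0.0
time_s: 4.02
ee_pos: [678.7, -20.4, 231.3]
tcp_rot: [[0.065, 0.998, -0.0], [0.998, -0.065, 0.0], [0.0, -0.0, -1.0]]
wrist_force: [-0.2, -0.6, -0.2]
grip_width: 1.0
finger_force: 0.0
turn [-0. -0. -0.] shift [ 0.075 -0.063  4.377]
t 4.0 pos [678.7 -20.4 231.3] yaw -3.7 j6 0.02 w 1.0 F [-0.2 -0.6 -0.2]
```

```bash
python3 -m crank '[[[0.075,-0.063,0.81],[0,0,0]],[[0,0,0.81],[0,0,0]],[[0,0,0.81],[0,0,0]],[[0,0,0.81],[0,0,0]],[[0,0,0.81],[0,0,0]],[[0,0,0.81],[0,0,0]],[[0,0,0.81],[0,0,0]],[[0,0,0.81],[0,0,0]]]' >/dev/null
python3 -m crank '[[[0,0,0],[0,0,0]],[[0,0,0],[0,0,0]],[[0,0,0],[0,0,0]],[[0,0,0],[0,0,0]],[[0,0,0],[0,0,0]],[[0,0,0],[0,0,0]],[[0,0,0],[0,0,0]],[[0,0,0],[0,0,0]]]' 1
python3 -m crank '[[[0,0,0],[0,0,0]],[[0,0,0],[0,0,0]],[[0,0,0],[0,0,0]],[[0,0,0],[0,0,0]],[[0,0,0],[0,0,0]],[[0,0,0],[0,0,0]],[[0,0,0],[0,0,0]],[[0,0,0],[0,0,0]]]' 
python3 -m crank '[[[0,0,-0.3],[0,0,0]],[[0,0,-0.6],[0,0,0]],[[0,0,-0.8],[0,0,0]],[[0,0,-0.8],[0,0,0]],[[0,0,-0.8],[0,0,0]],[[0,0,-0.8],[0,0,0]],[[0,0,-0.8],[0,0,0]],[[0,0,-0.6],[0,0,0]]]'
python3 - <<'E'
from h import *
C=cloud("top");X,Y,Z=C[...,0],C[...,1],C[...,2]
s=get_state();z0=s["ee_pos"][2]-37
m=(abs(Z-36-z0)<6)&(np.hypot(X-677,Y+18)<130);print("rim",rect(C[m]),C[m].mean(0))
plan(541.5,-310,180,-60.3)
E
```

```text
time_s: 5.35
ee_pos: [677.5, -16.5, 38.8]
tcp_rot: [[0.065, 0.998, 0.003], [0.998, -0.065, -0.0], [0.0, 0.003, -1.0]]
wrist_force: [0.3, 0.1, 6.0]
grip_width: 0.15
finger_force: 60.1
time_s: 6.02
ee_pos: [677.5, -16.5, 38.7]
tcp_rot: [[0.065, 0.998, 0.003], [0.998, -0.065, -0.0], [0.0, 0.003, -1.0]]
wrist_force: [-0.5, -0.8, 6.4]
grip_width: 0.146
finger_force: 60.1
time_s: 6.68
ee_pos: [676.3, -16.4, 204.5]
tcp_rot: [[0.065, 0.998, 0.001], [0.998, -0.065, -0.0], [0.0, 0.001, -1.0]]
wrist_force: [0.8, -0.3, -2.3]
grip_width: 0.147
finger_force: 58.8
rim [680.6  51.3  39.8 142.8  83.3] [683.43307076  64.41168064 203.05297491]
turn [ 0.008 -0.004  1.258] shift [-8.805  6.242  0.936]
t 6.7 pos [678.2 -16.5 208.1] yaw -3.7 j6 0.02 w 0.15 F [2.1 0.5 1.3]
```

```bash
python3 -m crank '[[[0,0,0],[0,0,0.1398]],[[0,0,0],[0,0,0.1398]],[[0,0,0],[0,0,0.1398]],[[0,0,0],[0,0,0.1398]],[[0,0,0],[0,0,0.1398]],[[0,0,0],[0,0,0.1398]],[[0,0,0],[0,0,0.1398]],[[0,0,0],[0,0,0.1398]]]' >/dev/null
python3 -m crank '[[[0,0,0],[0,0,0.1398]],[[-0.583,0.416,0.062],[0,0,0]],[[-0.583,0.416,0.062],[0,0,0]],[[-0.583,0.416,0.062],[0,0,0]],[[-0.583,0.416,0.062],[0,0,0]],[[-0.583,0.416,0.062],[0,0,0]],[[-0.583,0.416,0.062],[0,0,0]],[[-0.583,0.416,0.062],[0,0,0]]]' >/dev/null
python3 -m crank '[[[-0.583,0.416,0.062],[0,0,0]],[[-0.583,0.416,0.062],[0,0,0]],[[-0.583,0.416,0.062],[0,0,0]],[[-0.583,0.416,0.062],[0,0,0]],[[-0.583,0.416,0.062],[0,0,0]],[[-0.583,0.416,0.062],[0,0,0]],[[-0.583,0.416,0.062],[0,0,0]],[[-0.583,0.416,0.062],[0,0,0]]]' >/dev/null
python3 -m crank '[[[0,0,0],[0,0,0]],[[0,0,0],[0,0,0]],[[0,0,0],[0,0,0]],[[0,0,0],[0,0,0]],[[0,0,0],[0,0,0]],[[0,0,0],[0,0,0]],[[0,0,0],[0,0,0]],[[0,0,0],[0,0,0]]]'
python3 - <<'E'
from h import *
p,d=capture("top");C=cloud("top",d);X,Y,Z=C[...,0],C[...,1],C[...,2]
plan(543,-309.2,124,-60.3)
z0=get_state()["ee_pos"][2]-38.7
m=(abs(Z-36-z0)<5)&(np.hypot(X-541,Y+310)<130);print("rim",rect(C[m]),C[m].mean(0))
p,d=capture("scene");cv2.imwrite("pics/s1.png",p[:,:,::-1])
E
```

```text
time_s: 9.4
ee_pos: [541.2, -308.5, 174.1]
tcp_rot: [[0.869, 0.496, 0.0], [0.496, -0.869, -0.0], [0.0, 0.0, -1.0]]
wrist_force: [-1.1, 0.3, -2.8]
grip_width: 0.149
finger_force: 58.8
turn [ 0. -0. -0.] shift [0.046 0.047 1.669]
t 9.4 pos [ 541.1 -308.7  174.1] yaw -60.3 j6 0.51 w 0.152 F [-0.2  1.1 -1.3]
rim [ 544.3 -306.3  164.   143.6   29.7] [ 565.90095674 -264.70827733  170.99206888]
```

View pics/s1.png

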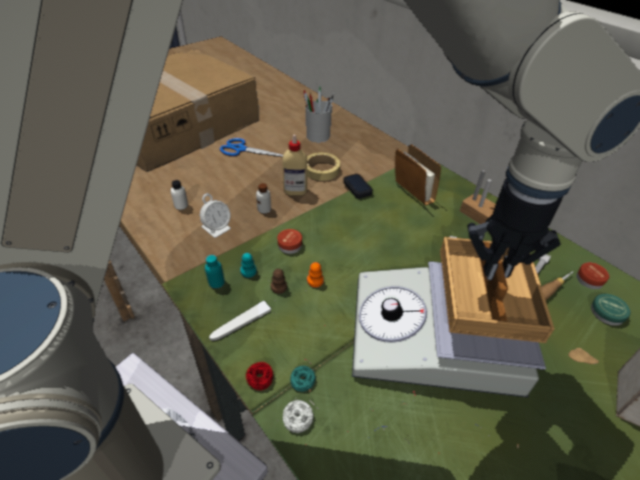

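The scene picture shows the tote held level over the pan at (495,285) and aligned with it. Lowering now.

```bash
python3 -m crank '[[[0.046,0.047,0.3],[0,0,0]],[[0,0,0.3],[0,0,0]],[[0,0,0.3],[0,0,0]],[[0,0,0.2],[0,0,0]],[[0,0,0.15],[0,0,0]],[[0,0,0.1],[0,0,0]],[[0,0,0.05],[0,0,0]],[[0,0,0],[0,0,0]]]' 
python3 -m crank '[[[0,0,0.05],[0,0,0]],[[0,0,0.05],[0,0,0]],[[0,0,0.05],[0,0,0]],[[0,0,0.05],[0,0,0]],[[0,0,0.05],[0,0,0]],[[0,0,0],[0,0,0]],[[0,0,0],[0,0,0]],[[0,0,0],[0,0,0]]]' 
python3 -c 'from h import *; plan(543,-309.2,124,-60.3)'
```

```text
time_s: 10.17
ee_pos: [542.7, -309.5, 131.7]
tcp_rot: [[0.869, 0.495, -0.0], [0.495, -0.869, 0.0], [-0.0, -0.0, -1.0]]
wrist_force: [0.2, -0.9, -2.2]
grip_width: 0.152
finger_force: 58.9
time_s: 10.83
ee_pos: [543.0, -309.6, 124.7]
tcp_rot: [[0.869, 0.495, 0.0], [0.495, -0.869, -0.0], [0.0, 0.0, -1.0]]
wrist_force: [-0.3, 0.6, 0.0]
grip_width: 0.148
finger_force: 59.1
turn [ 0.    -0.    -0.001] shift [ 0.007 -0.01   0.024]
t 10.8 pos [ 543.  -309.6  124.7] yaw -60.3 j6 0.52 w 0.148 F [-0.3  0.6  0. ]
```

```bash
python3 -m crank '[[[0,0,0],[0,0,0]],[[0,0,0],[0,0,0]],[[0,0,0],[0,0,0]],[[0,0,0],[0,0,0]],[[0,0,0],[0,0,0]],[[0,0,0],[0,0,0]],[[0,0,-0.05],[0,0,0]],[[0,0,-0.05],[0,0,0]]]' -0.4
python3 -m crank '[[[0,0,-0.2],[0,0,0]],[[0,0,-0.4],[0,0,0]],[[0,0,-0.6],[0,0,0]],[[0,0,-0.6],[0,0,0]],[[0,0,-0.6],[0,0,0]],[[0,0,-0.6],[0,0,0]],[[0,0,-0.6],[0,0,0]],[[0,0,-0.6],[0,0,0]]]' 
python3 -m crank '[[[0,0,0],[0,0,0]],[[0,0,0],[0,0,0]],[[0,0,0],[0,0,0]],[[0,0,0],[0,0,0]],[[0,0,0],[0,0,0]],[[0,0,0],[0,0,0]],[[0,0,0],[0,0,0]],[[0,0,0],[0,0,0]]]' >/dev/null
cat >> h.py <<'E'
KN=np.array([468.7,-182.4,57]);NN=np.array([-0.128,0.225,0.966]);SX=np.array([.495,-.869,0])
def dial(f=None):
    """rectified dial-plate views (clockwise angle rightwards): from both cameras; red and black angle"""
    n=NN/np.linalg.norm(NN);up=SX-n*(SX@n);up/=np.linalg.norm(up);r=np.cross(up,n)  # right when seen from above, looking up slope
    out=[]
    for c in ("scene","top"):
        p,_=capture(c)
        a=np.linspace(-np.pi,np.pi,1260,endpoint=False);rr=np.linspace(20,56,73)
        P=KN+n*1+rr[:,None,None]*(np.cos(a)[:,None]*up+np.sin(a)[:,None]*r)
        m=camera_model(c);q=(P@m["R"].T+m["t"])@m["camera_matrix"].T;q=(q[...,:2]/q[...,2:]).astype(np.float32)
        im=cv2.remap(p,q[...,0],q[...,1],cv2.INTER_CUBIC).astype(float);out.append(im)
        red=np.clip(im[...,0]-im[...,1:].max(-1)-30,0,None)
        wr=red[42:64].sum(0);  # r 41..51
        dk=np.clip(150-im.max(-1),0,None)[8:36].sum(0) # r 24..38
        def pk(w):
            k=w.argmax();i=np.arange(k-60,k+61)%1260;ww=np.clip(w[i]-w[i].max()*.3,0,None);dd=(ww*np.arange(-60,61)).sum()/ww.sum();return a[k]+dd*(a[1]-a[0])
        print(c,"red",round(pk(wr),3),"black",round(pk(dk),3),"max",wr.max().round(),dk.max().round())
    if f: cv2.imwrite(f,np.vstack([cv2.resize(o,(800,200)) for o in out])[:,:,::-1])
E
python3 - <<'E'
from h import *
dial("pics/d1.png")
plan(*(KN+90*NN),29.7,NN)
C=cloud("top");X,Y,Z=C[...,0],C[...,1],C[...,2]
m=(abs(Z-121)<5)&(np.hypot(X-541,Y+310)<130);print("rim",rect(C[m]),C[m].mean(0))
E
```

```text
time_s: 11.5
ee_pos: [542.8, -309.5, 127.5]
tcp_rot: [[0.869, 0.495, -0.0], [0.495, -0.869, 0.0], [-0.0, -0.0, -1.0]]
wrist_force: [-0.2, 0.3, -0.3]
grip_width: 0.702
finger_force: 0.0
time_s: 12.17
ee_pos: [542.9, -309.5, 255.8]
tcp_rot: [[0.869, 0.495, 0.001], [0.495, -0.869, -0.001], [0.001, 0.001, -1.0]]
wrist_force: [0.2, -0.7, 0.1]
grip_width: 0.7
finger_force: 0.0
scene red 0.104 black 1.468 max 684.0 610.0
top red 0.003 black 1.592 max 2058.0 1910.0
turn [-0.262 -0.262 -1.988] shift [ 6.429 -0.045  2.051]
turn [-0.262  0.262  1.987] shift [-6.429  0.045  2.051]
t 12.9 pos [ 542.8 -309.5  253.3] yaw -60.3 j6 0.52 w 0.699 F [ 0.5  0.7 -0.2]
rim [ 541.2 -309.9  175.1  144.    29.7] [ 557.32425083 -276.63237129  120.70343677][ WARN:0@2.396] global loadsave.cpp:1063 imwrite_ Unsupported depth image for selected encoder is fallbacked to CV_8U.
```

View pics/d1.png

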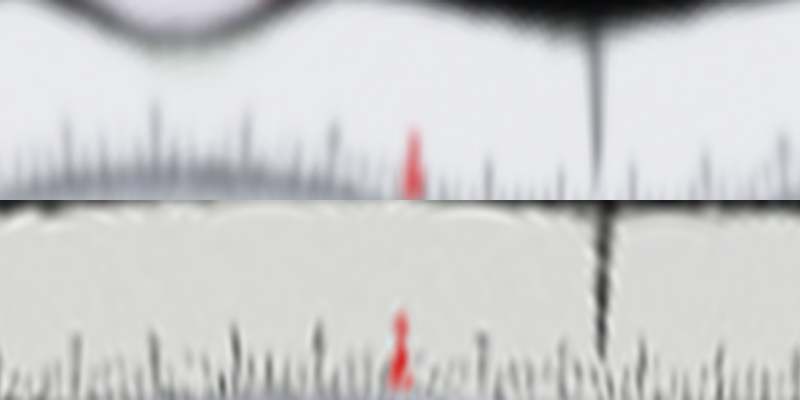

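The picture shows the rectified dial. The red mark is at about 0 and the black pointer about 1.45–1.55 rad clockwise of it, with the tote centred on the pan. Going to the knob.

```bash
python3 -m crank '[[[0,0,0],[-0.0187,-0.0187,-0.142]],[[0,0,0],[-0.0187,-0.0187,-0.142]],[[0,0,0],[-0.0187,-0.0187,-0.142]],[[0,0,0],[-0.0187,-0.0187,-0.142]],[[0,0,0],[-0.0187,-0.0187,-0.142]],[[0,0,0],[-0.0187,-0.0187,-0.142]],[[0,0,0],[-0.0187,-0.0187,-0.142]],[[0,0,0],[-0.0187,-0.0187,-0.142]]]' >/dev/null
python3 -m crank '[[[0,0,0],[-0.0187,-0.0187,-0.142]],[[0,0,0],[-0.0187,-0.0187,-0.142]],[[0,0,0],[-0.0187,-0.0187,-0.142]],[[0,0,0],[-0.0187,-0.0187,-0.142]],[[0,0,0],[-0.0187,-0.0187,-0.142]],[[0,0,0],[-0.0187,-0.0187,-0.142]],[[0.643,0,0.205],[0,0,0]],[[0.643,0,0.205],[0,0,0]]]' >/dev/null
python3 -m crank '[[[0.643,0,0.205],[0,0,0]],[[0.643,0,0.205],[0,0,0]],[[0.643,0,0.205],[0,0,0]],[[0.643,0,0.205],[0,0,0]],[[0.643,0,0.205],[0,0,0]],[[0.643,0,0.205],[0,0,0]],[[0.643,0,0.205],[0,0,0]],[[0.643,0,0.205],[0,0,0]]]'
python3 -m crank '[[[0,0,0],[0,0,0]],[[0,0,0],[0,0,0]],[[0,0,0],[0,0,0]],[[0,0,0],[0,0,0]],[[0,0,0],[0,0,0]],[[0,0,0],[0,0,0]],[[0,0,0],[0,0,0]],[[0,0,0],[0,0,0]]]' >/dev/null
python3 - <<'E'
from h import *
plan(*(KN+5*NN),29.7,NN)
p,d=capture("top");C=cloud("top",d)
E
```

```text
time_s: 14.98
ee_pos: [458.2, -160.9, 144.0]
tcp_rot: [[-0.478, 0.869, 0.129], [0.839, 0.495, -0.225], [-0.259, 0.001, -0.966]]
wrist_force: [0.8, 0.0, 1.1]
grip_width: 0.703
finger_force: 0.0
turn [ 0.     0.    -0.001] shift [ 0.014 -0.047  2.843]
t 15.7 pos [ 458.6 -161.7  144.3] yaw 29.7 j6 -0.48 w 0.7 F [-0.7 -0.1 -0.2]
```

```bash
python3 -m crank '[[[0.014,-0.047,0.4],[0,0,0]],[[0,0,0.5],[0,0,0]],[[0,0,0.5],[0,0,0]],[[0,0,0.5],[0,0,0]],[[0,0,0.4],[0,0,0]],[[0,0,0.3],[0,0,0]],[[0,0,0.2],[0,0,0]],[[0,0,0.04],[0,0,0]]]' 
python3 -m crank '[[[0,0,0],[0,0,0]],[[0,0,0],[0,0,0]],[[0,0,0],[0,0,0]],[[0,0,0],[0,0,0]],[[0,0,0],[0,0,0]],[[0,0,0],[0,0,0]],[[0,0,0],[0,0,0]],[[0,0,0],[0,0,0]]]' 1
python3 - <<'E'
from h import *
dial()
plan(*(KN+5*NN),29.7,NN)
E
```

```text
time_s: 16.37
ee_pos: [467.6, -181.1, 60.9]
tcp_rot: [[-0.479, 0.869, 0.127], [0.839, 0.495, -0.225], [-0.258, -0.001, -0.966]]
wrist_force: [0.0, -0.6, 0.3]
grip_width: 0.701
finger_force: 0.0
time_s: 17.03
ee_pos: [467.5, -181.2, 62.7]
tcp_rot: [[-0.478, 0.869, 0.128], [0.839, 0.495, -0.226], [-0.26, -0.001, -0.966]]
wrist_force: [-3.4, -1.3, 4.6]
grip_width: 0.36
finger_force: 58.9
scene red 0.103 black -1.669 max 688.0 3618.0
top red nan black -1.521 max 0.0 1534.0
turn [-0.001  0.001 -0.   ] shift [-0.004  0.014  0.03 ]
t 17.1 pos [ 467.5 -181.2   62.7] yaw 29.7 j6 -0.35 w 0.359 F [-3.9 -1.5  5.9]h.py:44: RuntimeWarning: invalid value encountered in scalar divide
  k=w.argmax();i=np.arange(k-60,k+61)%1260;ww=np.clip(w[i]-w[i].max()*.3,0,None);dd=(ww*np.arange(-60,61)).sum()/ww.sum();return a[k]+dd*(a[1]-a[0])
```

```bash
python3 -m crank '[[[0,0,0],[0,0,0.115]],[[0,0,0],[0,0,0.115]],[[0,0,0],[0,0,0.115]],[[0,0,0],[0,0,0.115]],[[0,0,0],[0,0,0.115]],[[0,0,0],[0,0,0.115]],[[0,0,0],[0,0,0.115]],[[0,0,0],[0,0,0.115]]]' 
python3 -m crank '[[[0,0,0],[0,0,0.115]],[[0,0,0],[0,0,0.115]],[[0,0,0],[0,0,0.115]],[[0,0,0],[0,0,0.115]],[[0,0,0],[0,0,0.115]],[[0,0,0],[0,0,0.115]],[[0,0,0],[0,0,0.115]],[[0,0,0],[0,0,0.115]]]' 
python3 -m crank '[[[0,0,0],[0,0,0]],[[0,0,0],[0,0,0]],[[0,0,0],[0,0,0]],[[0,0,0],[0,0,0]],[[0,0,0],[0,0,0]],[[0,0,0],[0,0,0]],[[0,0,0],[0,0,0]],[[0,0,0],[0,0,0]]]' >/dev/null
python3 - <<'E'
from h import *
dial("pics/d2.png")
plan(*(KN+5*NN))
p,d=capture("scene");cv2.imwrite("pics/s2.png",cv2.resize(p[260:360,340:450,::-1],(770,590),interpolation=2)) if 0 else cv2.imwrite("pics/s2.png",cv2.resize(p[270:350,345:445,::-1],(750,600),interpolation=2))
E
```

```text
time_s: 17.8
ee_pos: [466.9, -181.3, 62.6]
tcp_rot: [[0.22, 0.967, 0.127], [0.956, -0.188, -0.226], [-0.195, 0.171, -0.966]]
wrist_force: [-6.0, -2.1, 7.3]
grip_width: 0.364
finger_force: 58.9
time_s: 18.47
ee_pos: [466.4, -181.0, 62.4]
tcp_rot: [[0.805, 0.58, 0.126], [0.593, -0.773, -0.226], [-0.034, 0.256, -0.966]]
wrist_force: [-6.1, 0.8, 8.5]
grip_width: 0.361
finger_force: 59.0
scene red 1.434 black -0.92 max 46.0 2779.0
top red nan black 0.237 max 0.0 916.0
turn [0. 0. 0.] shift [0.039 0.036 0.028]
t 19.2 pos [ 466.4 -181.    62.4] yaw -52.9 j6 1.09 w 0.362 F [-5.9 -0.4  8.4]h.py:44: RuntimeWarning: invalid value encountered in scalar divide
  k=w.argmax();i=np.arange(k-60,k+61)%1260;ww=np.clip(w[i]-w[i].max()*.3,0,None);dd=(ww*np.arange(-60,61)).sum()/ww.sum();return a[k]+dd*(a[1]-a[0])
[ WARN:0@2.455] global loadsave.cpp:1063 imwrite_ Unsupported depth image for selected encoder is fallbacked to CV_8U.
```

View pics/s2.png

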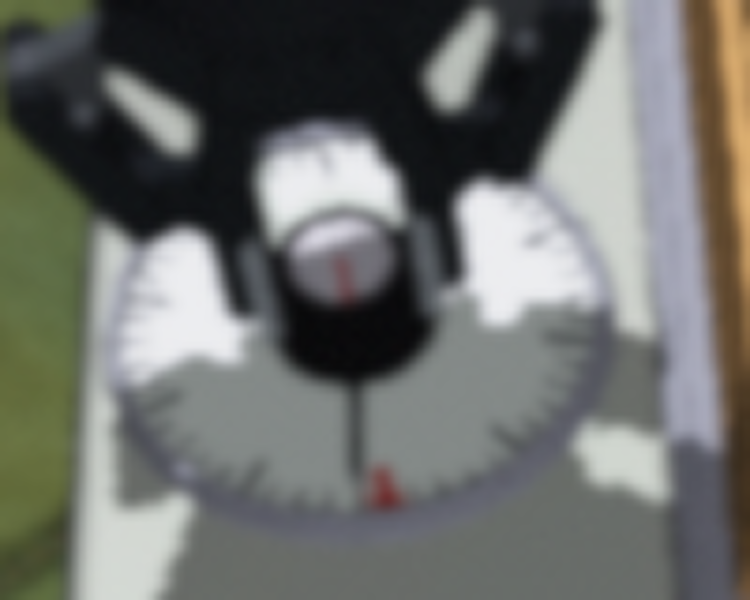

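The enlarged crop shows the pointer ending at (355,475) and the red mark at (383,490), so the mark still needs about 0.1 rad clockwise. I'll measure the mark's offset from the pointer line.

```bash
cat >> h.py <<'E'
def gap(c,ang=1.5,f=None):
    """mark-to-pointer angle (rad, + = dial must still turn clockwise), from pointer line in a rectified view, pointer drawn upwards"""
    n=NN/np.linalg.norm(NN);up=SX-n*(SX@n);up/=np.linalg.norm(up);r=np.cross(up,n)
    d=np.cos(ang)*up+np.sin(ang)*r;e=-np.sin(ang)*up+np.cos(ang)*r
    R_,S=np.linspace(18,58,401)[::-1],np.linspace(-20,20,401)
    P=KN+n*1+R_[:,None,None]*d+S[None,:,None]*e
    p,_=capture(c);m=camera_model(c);q=(P@m["R"].T+m["t"])@m["camera_matrix"].T;q=(q[...,:2]/q[...,2:]).astype(np.float32)
    im=cv2.remap(p,q[...,0],q[...,1],cv2.INTER_CUBIC).astype(float)
    red=im[...,0]-im[...,1:].max(-1);red=np.clip(red-.4*red.max(),0,None)
    g=im[...,0];rows=(R_>26)&(R_<40);xs,ys=[],[]
    for i in np.where(rows)[0]:
        w=np.clip(np.median(g[i])-g[i],0,None);w=np.clip(w-.5*w.max(),0,None);k=w.argmax();w[:max(0,k-25)]=0;w[k+25:]=0
        xs.append((w*S).sum()/w.sum());ys.append(R_[i])
    b,a=np.polyfit(ys,xs,1);rs=(red*S).sum()/red.sum();rr=(red*R_[:,None]).sum()/red.sum()
    print(c,"line",round(a,2),round(b,4),"red",round(rs,2),round(rr,1),"gap",round((a+b*rr-rs)/46,4),"std",np.std(np.array(xs)-a-b*np.array(ys)).round(2))
    if f: cv2.imwrite(f,cv2.resize(im[...,::-1].astype(np.uint8),(400,400)))
E
python3 - <<'E'
from h import *
gap("scene",1.5,"pics/g1.png");gap("scene",1.5)
E
```

```text
scene line -0.93 0.0638 red -3.78 54.6 gap 0.1378 std 0.03
scene line -0.94 0.0646 red -3.82 54.7 gap 0.1393 std 0.02
```

View pics/g1.png

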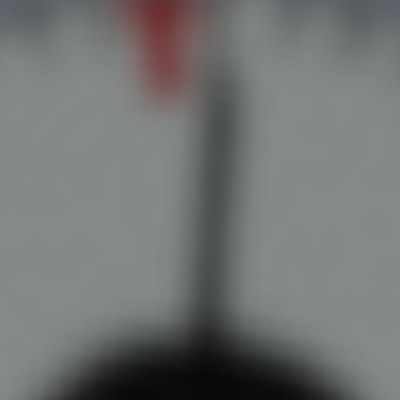

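```bash
sed -i 's/np.linspace(18,58,401)/np.linspace(18,66,481)/; s/(400,400)/(400,480)/' h.py
python3 -m crank '[[[0,0,0],[0,0,0.044]],[[0,0,0],[0,0,0.044]],[[0,0,0],[0,0,0.044]],[[0,0,0],[0,0,0.044]],[[0,0,0],[0,0,0]],[[0,0,0],[0,0,0]],[[0,0,0],[0,0,0]],[[0,0,0],[0,0,0]]]' >/dev/null
python3 - <<'E'
from h import *
gap("scene",1.5);gap("scene",1.5,"pics/g2.png")
plan(*(KN+5*NN))
E
```

```text
scene line -0.98 0.0657 red 3.33 55.9 gap -0.014 std 0.03
scene line -0.84 0.0614 red 3.34 55.9 gap -0.0164 std 0.02
turn [0. 0. 0.] shift [0.045 0.034 0.028]
t 20.1 pos [ 466.3 -180.9   62.4] yaw -61.1 j6 1.23 w 0.36 F [-6.4  0.6  9.5]
```

View pics/g2.png

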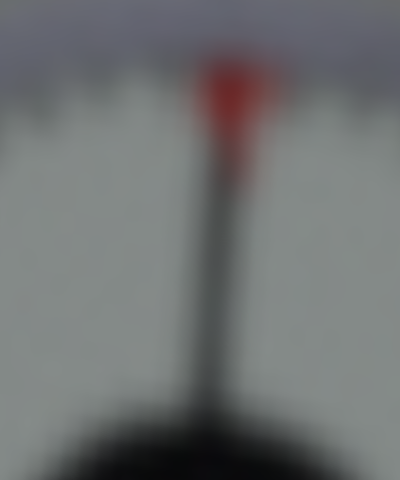

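The picture shows the mark at (233,90) against the extrapolated pointer line at about (228,90), so it has gone about 0.012 rad too far. I'll turn it back slightly, let go and retreat to measure it in the open.

```bash
python3 -m crank '[[[0,0,0],[0,0,-0.015]],[[0,0,0],[0,0,0]],[[0,0,0],[0,0,0]],[[0,0,0],[0,0,0]],[[0,0,0],[0,0,0]],[[0,0,0],[0,0,0]],[[0,0,0],[0,0,0]],[[0,0,0],[0,0,0]]]' >/dev/null
python3 -c 'from h import *; gap("scene"); gap("scene")'
python3 -m crank '[[[0,0,0],[0,0,0]],[[0,0,0],[0,0,0]],[[0,0,0],[0,0,0]],[[0,0,0],[0,0,0]],[[0,0,0],[0,0,0]],[[0,0,0],[0,0,0]],[[0,0,0],[0,0,0]],[[0,0,0],[0,0,0]]]' -0.2 
python3 -m crank '[[[0,0,-0.3],[0,0,0]],[[0,0,-0.6],[0,0,0]],[[0,0,-0.8],[0,0,0]],[[0,0,-0.8],[0,0,0]],[[0,0,-0.8],[0,0,0]],[[0,0,-0.8],[0,0,0]],[[0,0,-0.8],[0,0,0]],[[0,0,-0.8],[0,0,0]]]' >/dev/null
python3 -m crank '[[[0.9,0,-0.2],[0,0,0]],[[0.9,0,-0.2],[0,0,0]],[[0.9,0,-0.2],[0,0,0]],[[0.9,0,-0.2],[0,0,0]],[[0.9,0,-0.2],[0,0,0]],[[0,0,0],[0,0,0]],[[0,0,0],[0,0,0]],[[0,0,0],[0,0,0]]]'
python3 - <<'E'
from h import *
gap("scene",1.5);gap("scene",1.5,"pics/g3.png");gap("top",1.5);gap("top",1.5,"pics/g4.png")
cv2.imwrite("pics/g34.png",np.hstack([cv2.imread("pics/g3.png"),cv2.imread("pics/g4.png")]))
plan(*(KN+5*NN))
E
```

```text
scene line -1.0 0.0661 red 2.69 56.2 gap 0.0005 std 0.02
scene line -1.02 0.0664 red 2.72 56.1 gap -0.0002 std 0.03
time_s: 21.58
ee_pos: [468.0, -181.0, 61.7]
tcp_rot: [[0.869, 0.478, 0.128], [0.495, -0.839, -0.225], [0.0, 0.259, -0.966]]
wrist_force: [0.2, -0.3, 0.2]
grip_width: 0.599
finger_force: 0.0
time_s: 22.92
ee_pos: [558.4, -68.9, 255.7]
tcp_rot: [[0.869, 0.479, 0.127], [0.495, -0.839, -0.225], [-0.001, 0.258, -0.966]]
wrist_force: [-0.6, -0.3, -0.4]
grip_width: 0.6
finger_force: 0.0
scene line 2.86 -0.1989 red 2.69 56.5 gap -0.2406 std 12.47
scene line -9.2 0.2816 red 2.72 56.5 gap 0.0869 std 12.59
top line 1.59 0.0435 red 4.72 52.4 gap -0.0184 std 0.11
top line 1.53 0.0446 red 4.74 52.4 gap -0.0189 std 0.1
turn [0. 0. 0.] shift [-4.458  0.019  6.7  ]
t 23.1 pos [558.5 -69.5 255.8] yaw -60.4 j6 1.18 w 0.598 F [-0.6  0.5 -0.6]
```

View pics/g34.png

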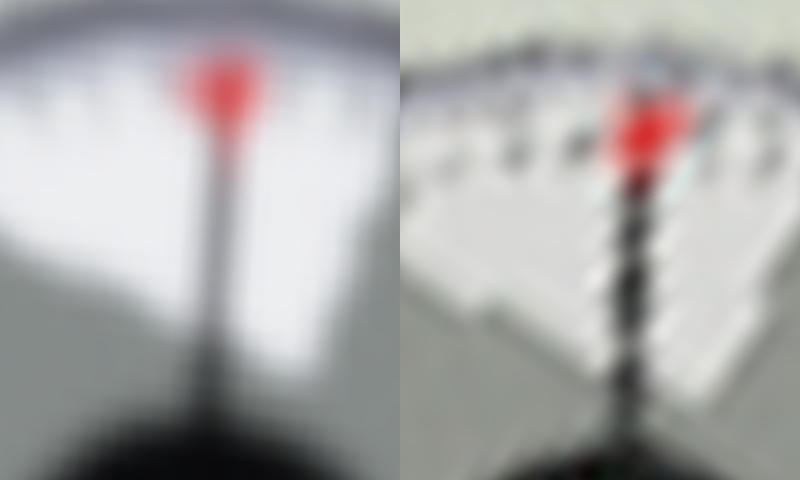

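The rectified views (scene left, top right) show the red mark at (225,90) and (645,130), directly over the pointer line. Scene measures a gap of about 0 and top about -0.02 rad, so the tare is set. Next I'll locate the items.

```bash
cat >> h.py <<'E'
def items(which=("tin","slk","blk","brn")):
    spec=dict(tin=((501,87),26,55),slk=((414,38),54,28),blk=((478,404),68,21),brn=((591,236),68,21))
    for c in ("top","scene"):
        p,d=capture(c);C=cloud(c,d);X,Y,Z=C[...,0],C[...,1],C[...,2]
        for n in which:
            (x,y),h,D=spec[n]
            m=(np.hypot(X-x,Y-y)<60 if n=="tin" else np.hypot(X-x,Y-y)<32)&(abs(Z-h)<(4 if n=="tin" else 6))
            if m.sum()<4: print(c,n,"none",m.sum());continue
            v,u=np.nonzero(m);print(c,n,"mean@h",ray(c,(u.mean(),v.mean()),h).round(1)[:2],"rect",rect(C[m])[:4],m.sum())
E
python3 -c '
from h import *
items()
plan(500.5,87.5,120,-20)'
```

```text
top tin mean@h [530.6 112.7] rect [530.9 115.5  36.7  52.9] 235
top slk none 0
top blk mean@h [480.5 408.5] rect [480.7 409.1  19.5  19.2] 64
top brn mean@h [595.3 238.5] rect [595.5 238.8  19.8  17.4] 61
scene tin mean@h [527.6 102.4] rect [530.4 104.5  53.4  52.5] 307
scene slk mean@h [417.  41.] rect [419.8  43.1  14.9  13.7] 41
scene blk mean@h [476.4 402. ] rect [479.  406.9  20.2  18.5] 44
scene brn mean@h [591.1 233.7] rect [594.6 236.5  21.6  18.5] 45
turn [ 0.319  0.118 -0.892] shift [ 4.25  -3.617  4.529]
t 23.2 pos [558.8 -69.4 255.9] yaw -60.4 j6 1.18 w 0.599 F [-0.5 -0.6  0.1]
```

The tin has been knocked aside to about (530,107). I'll measure it again and get the plan for a vertical tool with y at 29.7°.

```bash
sed -i 's/tin=((501,87),26,55)/tin=((530,107),26,55)/' h.py
python3 -c '
from h import *
items(("tin","slk"))
plan(530,106,120,29.7)'
```

```text
top tin mean@h [531.  113.3] rect [531.8 115.5  36.3  55.1] 240
top slk none 0
scene tin mean@h [528.1 102.7] rect [530.5 104.6  53.5  52.7] 315
scene slk mean@h [417.1  41.2] rect [420.7  43.8  14.5  15.4] 44
turn [ 0.262  0.262 -1.989] shift [5.558 2.051 4.531]
turn [ 0.262 -0.262  1.986] shift [-5.558 -2.051  4.531]
t 23.3 pos [559.2 -69.3 255.9] yaw -60.4 j6 1.18 w 0.598 F [-0.7 -0.1 -0.3]
```

```bash
python3 -m crank '[[[0,0,0],[0.0187,0.0187,-0.142]],[[0,0,0],[0.0187,0.0187,-0.142]],[[0,0,0],[0.0187,0.0187,-0.142]],[[0,0,0],[0.0187,0.0187,-0.142]],[[0,0,0],[0.0187,0.0187,-0.142]],[[0,0,0],[0.0187,0.0187,-0.142]],[[0,0,0],[0.0187,0.0187,-0.142]],[[0,0,0],[0.0187,0.0187,-0.142]]]' >/dev/null
python3 -m crank '[[[0,0,0],[0.0187,0.0187,-0.142]],[[0,0,0],[0.0187,0.0187,-0.142]],[[0,0,0],[0.0187,0.0187,-0.142]],[[0,0,0],[0.0187,0.0187,-0.142]],[[0,0,0],[0.0187,0.0187,-0.142]],[[0,0,0],[0.0187,0.0187,-0.142]],[[-0.7,-0.4,0],[0,0,0]],[[-0.7,-0.4,0],[0,0,0]]]' >/dev/null
python3 -m crank '[[[-0.7,-0.4,0],[0,0,0]],[[-0.7,-0.4,0],[0,0,0]],[[-0.7,-0.4,0],[0,0,0]],[[-0.7,-0.4,0],[0,0,0]],[[-0.7,-0.4,0],[0,0,0]],[[-0.7,-0.4,0],[0,0,0]],[[-0.4,-0.3,0],[0,0,0]],[[0,0,0],[0,0,0]]]' -1
python3 -c '
from h import *
items()
C=cloud("top");X,Y,Z=C[...,0],C[...,1],C[...,2];P=np.array([541.5,-310])
m=(abs(Z-121)<4)&(np.hypot(X-541,Y+310)<130);print("rim",rect(C[m]))
plan(531,106,120,29.7)'
```

```text
time_s: 25.32
ee_pos: [556.9, -280.0, 255.8]
tcp_rot: [[-0.493, 0.87, 0.0], [0.87, 0.493, -0.001], [-0.001, -0.0, -1.0]]
wrist_force: [-0.2, 0.1, -0.5]
grip_width: 1.001
finger_force: 0.0
top tin mean@h [530.7 107.2] rect [530.1 107.5  52.2  52.6] 326
top slk mean@h [422.1  46.4] rect [421.4  45.8  16.9  19.3] 49
top blk mean@h [480.5 408.2] rect [480.3 408.7  18.9  21.8] 64
top brn mean@h [595.3 238.3] rect [595.3 238.7  18.6  19.6] 60
scene tin mean@h [527.4 102.3] rect [529.5 103.9  53.1  53. ] 320
scene slk mean@h [417.1  41.5] rect [419.3  44.2  13.2  15.8] 43
scene blk mean@h [476.3 401.6] rect [479.3 406.2  19.   20.5] 47
scene brn mean@h [591.2 233.7] rect [594.8 236.4  20.4  18.5] 44
rim [ 539.3 -281.2  149.9   91.7   29.7]
turn [ 0.    -0.001 -0.001] shift [11.511  5.565  4.524]
t 25.5 pos [ 557.1 -276.7  255.7] yaw 29.7 j6 -1.0 w 1.003 F [-0.   0.1 -0.2]
```

```bash
python3 -m crank '[[[0.722,0.347,0.28],[0,0,0]],[[0.722,0.347,0.28],[0,0,0]],[[0.722,0.347,0.28],[0,0,0]],[[0.722,0.347,0.28],[0,0,0]],[[0.722,0.347,0.28],[0,0,0]],[[0.722,0.347,0.28],[0,0,0]],[[0.722,0.347,0.28],[0,0,0]],[[0.722,0.347,0.28],[0,0,0]]]' >/dev/null
python3 -m crank '[[[0.722,0.347,0.28],[0,0,0]],[[0.722,0.347,0.28],[0,0,0]],[[0.722,0.347,0.28],[0,0,0]],[[0.722,0.347,0.28],[0,0,0]],[[0.722,0.347,0.28],[0,0,0]],[[0.722,0.347,0.28],[0,0,0]],[[0.722,0.347,0.28],[0,0,0]],[[0.722,0.347,0.28],[0,0,0]]]' >/dev/null
python3 -m crank '[[[0,0,0],[0,0,0]],[[0,0,0],[0,0,0]],[[0,0,0],[0,0,0]],[[0,0,0],[0,0,0]],[[0,0,0.5],[0,0,0]],[[0,0,0.5],[0,0,0]],[[0,0,0],[0,0,0]],[[0,0,0],[0,0,0]]]' >/dev/null
python3 -c '
from h import *
plan(530.4,106.8,5,29.7)'
```

```text
turn [-0.001 -0.001 -0.002] shift [0.036 0.029 2.881]
t 27.5 pos [530.2 105.4  91.4] yaw 29.6 j6 -0.34 w 0.999 F [ 0.1  0.6 -0.7]
```

```bash
python3 -m crank '[[[0.036,0.029,0.4],[0,0,0]],[[0,0,0.5],[0,0,0]],[[0,0,0.5],[0,0,0]],[[0,0,0.5],[0,0,0]],[[0,0,0.4],[0,0,0]],[[0,0,0.3],[0,0,0]],[[0,0,0.2],[0,0,0]],[[0,0,0.08],[0,0,0]]]' >/dev/null
python3 -m crank '[[[0,0,0],[0,0,0]],[[0,0,0],[0,0,0]],[[0,0,0],[0,0,0]],[[0,0,0],[0,0,0]],[[0,0,0],[0,0,0]],[[0,0,0],[0,0,0]],[[0,0,0],[0,0,0]],[[0,0,0],[0,0,0]]]' 1
python3 -m crank '[[[0,0,-0.2],[0,0,0]],[[0,0,-0.5],[0,0,0]],[[0,0,-0.8],[0,0,0]],[[0,0,-0.9],[0,0,0]],[[0,0,-0.9],[0,0,0]],[[0,0,-0.9],[0,0,0]],[[0,0,-0.9],[0,0,0]],[[0,0,-0.9],[0,0,0]]]'
python3 - <<'E'
from h import *
Y=np.array([.869,.495]);X=-np.array([-.495,.869])  # scale y and scale x
P=np.array([541.3,-309.9])
for n,a,b in (("tin -x lane",-36,-30),("tin +x lane",36,-30)):
    q=P+a*X+b*Y;print(n,q.round(1));plan(q[0],q[1],170,29.7)
E
```

```text
time_s: 28.8
ee_pos: [531.2, 107.6, 6.2]
tcp_rot: [[-0.495, 0.869, 0.001], [0.869, 0.495, 0.0], [-0.0, 0.001, -1.0]]
wrist_force: [-2.9, 0.4, 5.6]
grip_width: 0.621
finger_force: 62.9
time_s: 29.47
ee_pos: [530.5, 107.6, 187.2]
tcp_rot: [[-0.495, 0.869, 0.001], [0.869, 0.495, 0.0], [-0.0, 0.001, -1.0]]
wrist_force: [0.3, -0.1, -0.5]
grip_width: 0.626
finger_force: 63.1
tin -x lane [ 497.4 -293.5]
turn [ 0.001  0.    -0.001] shift [-11.064  -7.582   0.574]
t 29.5 pos [530.5 107.6 187.2] yaw 29.7 j6 -0.34 w 0.626 F [ 0.3 -0.1 -0.5]
tin +x lane [ 533. -356.]
turn [ 0.001  0.    -0.001] shift [-13.465  -7.583   0.574]
t 29.5 pos [530.5 107.6 187.2] yaw 29.7 j6 -0.34 w 0.626 F [ 0.3 -0.1 -0.5]
```

```bash
python3 -m crank '[[[-0.673,-0.379,0],[0,0,0]],[[-0.673,-0.379,0],[0,0,0]],[[-0.673,-0.379,0],[0,0,0]],[[-0.673,-0.379,0],[0,0,0]],[[-0.673,-0.379,0],[0,0,0]],[[-0.673,-0.379,0],[0,0,0]],[[-0.673,-0.379,0],[0,0,0]],[[-0.673,-0.379,0],[0,0,0]]]' >/dev/null
python3 -m crank '[[[-0.673,-0.379,0],[0,0,0]],[[-0.673,-0.379,0],[0,0,0]],[[-0.673,-0.379,0],[0,0,0]],[[-0.673,-0.379,0],[0,0,0]],[[-0.673,-0.379,0],[0,0,0]],[[-0.673,-0.379,0],[0,0,0]],[[-0.673,-0.379,0],[0,0,0]],[[-0.673,-0.379,0],[0,0,0]]]' >/dev/null
python3 -m crank '[[[-0.673,-0.379,0],[0,0,0]],[[-0.673,-0.379,0],[0,0,0]],[[-0.673,-0.379,0],[0,0,0]],[[-0.673,-0.379,0],[0,0,0]],[[0,0,0],[0,0,0]],[[0,0,0],[0,0,0]],[[0,0,0],[0,0,0]],[[0,0,0],[0,0,0]]]' >/dev/null
python3 - <<'E'
from h import *
plan(533,-356,97,29.7)
p,d=capture("scene");cv2.imwrite("pics/t1.png",cv2.resize(p[170:370,380:600,::-1],(660,600),interpolation=2))
p,d=capture("top");C=cloud("top",d);X,Y,Z=C[...,0],C[...,1],C[...,2]
z=get_state()["ee_pos"][2]
m=(abs(Z-(z+20))<8)&(np.hypot(X-533,Y+356)<35);print(m.sum(),rect(C[m]) if m.sum()>4 else "")
m=(abs(Z-121)<4)&(np.hypot(X-541,Y+310)<130);print("rim",rect(C[m]))
E
```

```text
turn [ 0.    -0.001  0.   ] shift [-0.036 -0.017  2.942]
t 31.5 pos [ 532.9 -354.8  185.3] yaw 29.7 j6 -1.12 w 0.622 F [-1.1  0.  -0.8]
203 [ 534.3 -336.8   32.2   41.    63.2]
rim [ 541.  -309.8  174.8  142.6   29.7]
```

View pics/t1.png

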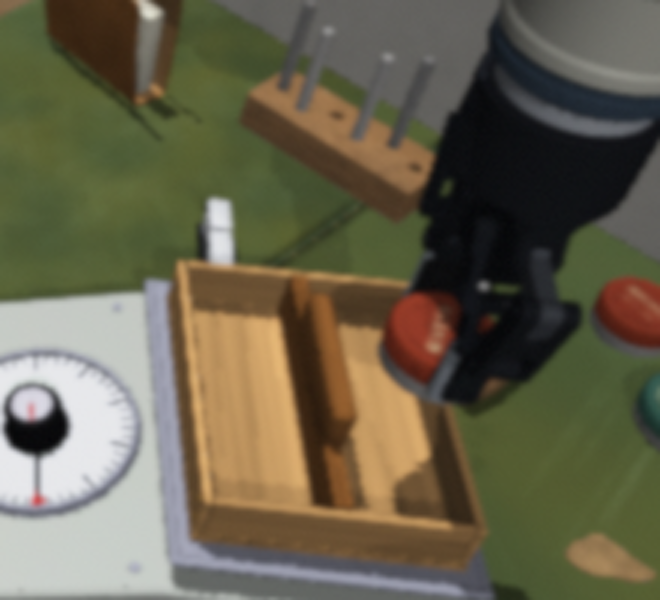

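The crop shows the tin gripped at (430,340) above the empty far lane, with the tote centred on the pan and the dial reading zero at (37,500). I'll check the tin's position in the hand before lowering.

Run:
```python
from h import *
z=get_state()["ee_pos"][2]
for c in("scene","top"):
    p,d=capture(c);C=cloud(c,d);p=p.astype(int)
    m=(p[...,0]>1.6*p[...,1])&(p[...,0]>70)&(np.hypot(C[...,0]-533,C[...,1]+350)<60)&(C[...,2]>z-10)&(C[...,2]<z+45)
    print(c,m.sum(),np.median(C[m][:,2]) if m.any() else "")
    if m.sum()>20:
        q=C[m];q=q[abs(q[:,2]-np.median(q[:,2]))<4]
        b=np.array([.495,-.869]);a=np.array([.869,.495]);r=(q[:,:2]-[532.9,-354.8]);print("along x",(r@b).min(),(r@b).max(),"along y",(r@a).min(),(r@a).max())
        print(rect(q),cv2.minEnclosingCircle(q[:,:2].astype(np.float32)))
```

```text
scene 464 202.72478102365895
along x -25.43992848448875 6.376495608419208 along y -28.585809253534094 27.25812041011383
[ 5.278e+02 -3.450e+02  4.970e+01  3.010e+01  3.000e-01] ((527.843505859375, -347.26409912109375), 27.938758850097656)
top 179 203.40557829232839
along x -26.39610284718206 4.569494628078908 along y -14.103369968420933 24.798546344780384
[ 531.8 -338.9   25.8   38.9   66.9] ((531.011474609375, -340.68133544921875), 21.713918685913086)
```

```bash
python3 -m crank '[[[-0.036,-0.017,0.3],[0,0,0]],[[0,0,0.4],[0,0,0]],[[0,0,0.4],[0,0,0]],[[0,0,0.4],[0,0,0]],[[0,0,0.4],[0,0,0]],[[0,0,0.25],[0,0,0]],[[0,0,0],[0,0,0]],[[0,0,0],[0,0,0]]]' |egrep 'ee|force'
python3 -m crank '[[[0,0,0.1],[0,0,0]],[[0,0,0.1],[0,0,0]],[[0,0,0.1],[0,0,0]],[[0,0,0.1],[0,0,0]],[[0,0,0.1],[0,0,0]],[[0,0,0.1],[0,0,0]],[[0,0,0],[0,0,0]],[[0,0,0],[0,0,0]]]' |egrep 'ee|force'
python3 -m crank '[[[0,0,0.05],[0,0,0]],[[0,0,0.05],[0,0,0]],[[0,0,0.05],[0,0,0]],[[0,0,0.02],[0,0,0]],[[0,0,0],[0,0,0]],[[0,0,0],[0,0,0]],[[0,0,0],[0,0,0]],[[0,0,0],[0,0,0]]]' |egrep 'ee|force'
python3 -c 'from h import *; plan(533,-356,96,29.7)'
```

```text
ee_pos: [532.8, -356.9, 119.7]
wrist_force: [-0.1, -0.1, -0.6]
finger_force: 63.1
ee_pos: [533.0, -357.0, 102.4]
wrist_force: [0.4, 0.4, -0.8]
finger_force: 63.1
ee_pos: [533.2, -357.0, 97.6]
wrist_force: [0.6, 0.5, -1.5]
finger_force: 63.1
turn [ 0.     0.    -0.001] shift [0.033 0.012 0.053]
t 33.7 pos [ 533.2 -357.    97.6] yaw 29.7 j6 -1.13 w 0.626 F [ 0.6  0.5 -1.5]
```

```bash
python3 -m crank '[[[0.033,0.012,0.03],[0,0,0]],[[0,0,0.02],[0,0,0]],[[0,0,0],[0,0,0]],[[0,0,0],[0,0,0]],[[0,0,0],[0,0,0]],[[0,0,0],[0,0,0]],[[0,0,0],[0,0,0]],[[0,0,0],[0,0,0]]]' |egrep 'ee|force'
python3 -m crank '[[[0,0,0],[0,0,0]],[[0,0,0],[0,0,0]],[[0,0,0],[0,0,0]],[[0,0,0],[0,0,0]],[[0,0,-0.05],[0,0,0]],[[0,0,-0.1],[0,0,0]],[[0,0,-0.2],[0,0,0]],[[0,0,-0.2],[0,0,0]]]' -0.5 |egrep 'ee|force|width'
python3 -m crank '[[[0,0,-0.4],[0,0,0]],[[0,0,-0.6],[0,0,0]],[[0,0,-0.8],[0,0,0]],[[0,0,-0.8],[0,0,0]],[[0,0,-0.8],[0,0,0]],[[0,0,-0.8],[0,0,0]],[[0,0,-0.2],[0,0,0]],[[0,0,0],[0,0,0]]]' |egrep 'ee|force|width'
python3 -c 'from h import *; plan(421,45.5,220,29.7)'
```

```text
ee_pos: [533.0, -356.0, 96.0]
wrist_force: [0.5, -0.5, 0.0]
finger_force: 63.1
ee_pos: [533.0, -356.0, 113.0]
wrist_force: [0.3, 0.1, -0.1]
grip_width: 0.744
finger_force: 0.0
ee_pos: [534.2, -356.8, 247.9]
wrist_force: [1.1, -0.4, -0.2]
grip_width: 0.751
finger_force: 0.0
turn [ 0.003  0.006 -0.001] shift [13.517  3.368  0.93 ]
t 35.7 pos [ 534.2 -356.8  247.9] yaw 29.7 j6 -1.13 w 0.751 F [ 1.1 -0.4 -0.2]
```

```bash
python3 -m crank '[[[0.676,0.168,0.19],[0,0,0]],[[0.676,0.168,0.19],[0,0,0]],[[0.676,0.168,0.19],[0,0,0]],[[0.676,0.168,0.19],[0,0,0]],[[0.676,0.168,0.19],[0,0,0]],[[0.676,0.168,0.19],[0,0,0]],[[0.676,0.168,0.19],[0,0,0]],[[0.676,0.168,0.19],[0,0,0]]]' >/dev/null
python3 -m crank '[[[0.676,0.168,0.19],[0,0,0]],[[0.676,0.168,0.19],[0,0,0]],[[0.676,0.168,0.19],[0,0,0]],[[0.676,0.168,0.19],[0,0,0]],[[0.676,0.168,0.19],[0,0,0]],[[0.676,0.168,0.19],[0,0,0]],[[0.676,0.168,0.19],[0,0,0]],[[0.676,0.168,0.19],[0,0,0]]]' >/dev/null
python3 -m crank '[[[0.676,0.168,0.19],[0,0,0]],[[0.676,0.168,0.19],[0,0,0]],[[0.676,0.168,0.19],[0,0,0]],[[0.676,0.168,0.19],[0,0,0]],[[0,0,0],[0,0,0]],[[0,0,0],[0,0,0]],[[0,0,0],[0,0,0]],[[0,0,0],[0,0,0]]]' >/dev/null
python3 - <<'E'
from h import *
plan(421,45.5,27,29.7)
items(("slk","blk","brn"))
p,d=capture("scene");cv2.imwrite("pics/t2.png",np.hstack([cv2.resize(p[210:310,250:350,::-1],(400,400),interpolation=2),cv2.resize(p[210:350,410:550,::-1],(400,400),interpolation=2)]))
E
```

```text
turn [ 0.     0.    -0.001] shift [-0.026  0.027  3.448]
t 37.7 pos [419.9  45.8 130.4] yaw 29.6 j6 -0.44 w 0.751 F [-1.1 -0.5 -0. ]
top slk none 0
top blk mean@h [480.2 408.5] rect [480.5 409.3  19.4  19.4] 67
top brn mean@h [595.3 238.4] rect [595.3 239.2  19.   20.6] 57
scene slk mean@h [417.4  41.5] rect [419.4  44.1  12.6  15.8] 40
scene blk mean@h [476.7 402.2] rect [478.5 405.8  18.7  18.5] 43
scene brn none 0
```

View pics/t2.png

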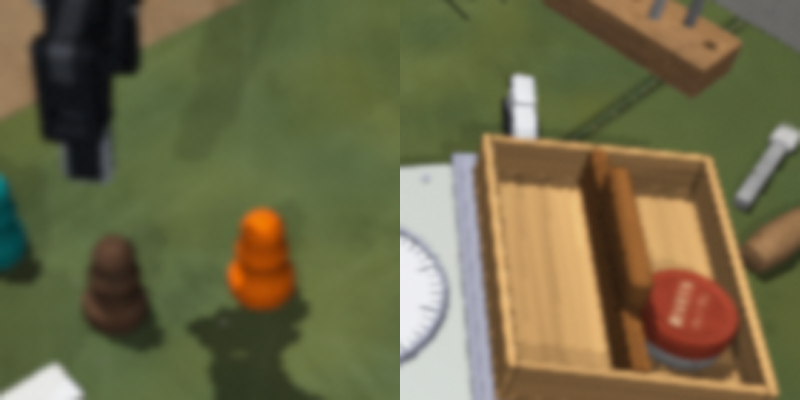

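The left half shows the dark slicker at (115,285) under the open gripper, with the orange one clear at (262,260). On the right, the tin lies flat in the far lane at (690,315). Picking the slicker.

```bash
python3 -m crank '[[[-0.026,0.027,0.4],[0,0,0]],[[0,0,0.6],[0,0,0]],[[0,0,0.6],[0,0,0]],[[0,0,0.6],[0,0,0]],[[0,0,0.5],[0,0,0]],[[0,0,0.4],[0,0,0]],[[0,0,0.25],[0,0,0]],[[0,0,0.1],[0,0,0]]]' >/dev/null
python3 -m crank '[[[0,0,0],[0,0,0]],[[0,0,0],[0,0,0]],[[0,0,0],[0,0,0]],[[0,0,0],[0,0,0]],[[0,0,0],[0,0,0]],[[0,0,0],[0,0,0]],[[0,0,0],[0,0,0]],[[0,0,0],[0,0,0]]]' 1
python3 -m crank '[[[0,0,-0.2],[0,0,0]],[[0,0,-0.5],[0,0,0]],[[0,0,-0.8],[0,0,0]],[[0,0,-0.9],[0,0,0]],[[0,0,-0.9],[0,0,0]],[[0,0,-0.9],[0,0,0]],[[0,0,-0.9],[0,0,0]],[[0,0,-0.9],[0,0,0]]]' |egrep 'ee|force|width'
python3 - <<'E'
from h import *
Y=np.array([.869,.495]);X=-np.array([-.495,.869]);P=np.array([541.2,-309.8])
q=P+36*X+43*Y;print(q.round(1));plan(q[0],q[1],210,29.7)
E
```

```text
time_s: 39.15
ee_pos: [421.5, 46.1, 28.0]
tcp_rot: [[-0.495, 0.869, 0.002], [0.869, 0.495, 0.0], [-0.001, 0.002, -1.0]]
wrist_force: [-0.5, -0.9, 6.2]
grip_width: 0.256
finger_force: 58.5
ee_pos: [420.4, 46.0, 209.2]
wrist_force: [0.6, -0.8, 0.2]
grip_width: 0.255
finger_force: 58.9
[ 596.4 -319.8]
turn [ 0.001  0.001 -0.   ] shift [-13.498  -0.947  -0.028]
t 39.8 pos [420.4  46.  209.2] yaw 29.7 j6 -0.44 w 0.255 F [ 0.6 -0.8  0.2]
```

```bash
python3 -m crank '[[[-0.675,-0.047,0],[0,0,0]],[[-0.675,-0.047,0],[0,0,0]],[[-0.675,-0.047,0],[0,0,0]],[[-0.675,-0.047,0],[0,0,0]],[[-0.675,-0.047,0],[0,0,0]],[[-0.675,-0.047,0],[0,0,0]],[[-0.675,-0.047,0],[0,0,0]],[[-0.675,-0.047,0],[0,0,0]]]' >/dev/null
python3 -m crank '[[[-0.675,-0.047,0],[0,0,0]],[[-0.675,-0.047,0],[0,0,0]],[[-0.675,-0.047,0],[0,0,0]],[[-0.675,-0.047,0],[0,0,0]],[[-0.675,-0.047,0],[0,0,0]],[[-0.675,-0.047,0],[0,0,0]],[[-0.675,-0.047,0],[0,0,0]],[[-0.675,-0.047,0],[0,0,0]]]' >/dev/null
python3 -m crank '[[[-0.675,-0.047,0],[0,0,0]],[[-0.675,-0.047,0],[0,0,0]],[[-0.675,-0.047,0],[0,0,0]],[[-0.675,-0.047,0],[0,0,0]],[[0,0,0],[0,0,0]],[[0,0,0],[0,0,0]],[[0,0,0],[0,0,0]],[[0,0,0],[0,0,0]]]' >/dev/null
python3 - <<'E'
from h import *
plan(596.4,-319.8,117.5,29.7)
p,d=capture("scene");cv2.imwrite("pics/t3.png",cv2.resize(p[170:350,420:600,::-1],(600,600),interpolation=2))
E
```

```text
turn [-0.    -0.001  0.   ] shift [-0.03  -0.013  2.99 ]
t 41.8 pos [ 596.3 -318.8  207.2] yaw 29.7 j6 -1.03 w 0.256 F [-0.6  0.5  0.4]
```

View pics/t3.png

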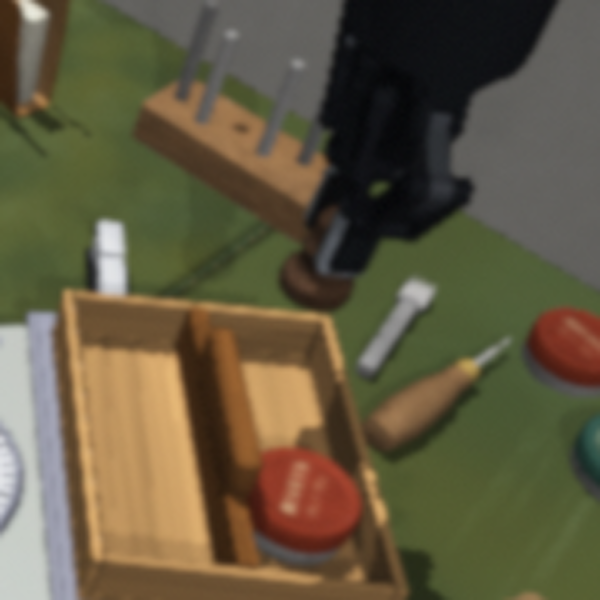

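The crop shows the slicker held upright at (318,270) over the free end of the far lane. Lowering it.

```bash
python3 -m crank '[[[-0.03,-0.013,0.4],[0,0,0]],[[0,0,0.5],[0,0,0]],[[0,0,0.5],[0,0,0]],[[0,0,0.5],[0,0,0]],[[0,0,0.4],[0,0,0]],[[0,0,0.2],[0,0,0]],[[0,0,0],[0,0,0]],[[0,0,0],[0,0,0]]]' |egrep 'ee|force'
python3 -m crank '[[[0,0,0.1],[0,0,0]],[[0,0,0.1],[0,0,0]],[[0,0,0.1],[0,0,0]],[[0,0,0.08],[0,0,0]],[[0,0,0.05],[0,0,0]],[[0,0,0.02],[0,0,0]],[[0,0,0],[0,0,0]],[[0,0,0],[0,0,0]]]' |egrep 'ee|force'
python3 -c 'from h import *; plan(596.4,-319.8,117,29.7)'
```

```text
ee_pos: [597.0, -320.7, 131.8]
wrist_force: [-0.3, -0.6, 1.1]
finger_force: 58.9
ee_pos: [597.0, -320.8, 118.6]
wrist_force: [0.1, 0.0, -0.7]
finger_force: 58.9
turn [ 0.     0.    -0.001] shift [ 0.039 -0.     0.052]
t 43.2 pos [ 597.  -320.8  118.6] yaw 29.7 j6 -1.03 w 0.253 F [ 0.1  0.  -0.7]
```

```bash
python3 -m crank '[[[0.02,0,0.04],[0,0,0]],[[0,0,0.02],[0,0,0]],[[0,0,0],[0,0,0]],[[0,0,0],[0,0,0]],[[0,0,0],[0,0,0]],[[0,0,0],[0,0,0]],[[0,0,0],[0,0,0]],[[0,0,0],[0,0,0]]]' |egrep 'ee|force'
python3 -m crank '[[[0,0,0],[0,0,0]],[[0,0,0],[0,0,0]],[[0,0,0],[0,0,0]],[[0,0,0],[0,0,0]],[[0,0,-0.05],[0,0,0]],[[0,0,-0.1],[0,0,0]],[[0,0,-0.2],[0,0,0]],[[0,0,-0.2],[0,0,0]]]' 0 |egrep 'ee|force|width'
python3 -m crank '[[[0,0,-0.4],[0,0,0]],[[0,0,-0.6],[0,0,0]],[[0,0,-0.8],[0,0,0]],[[0,0,-0.8],[0,0,0]],[[0,0,-0.8],[0,0,0]],[[0,0,-0.4],[0,0,0]],[[0,0,0],[0,0,0]],[[0,0,0],[0,0,0]]]' |egrep 'ee|force|width'
python3 -c 'from h import *; plan(595.2,238.2,220,29.7)'
```

```text
ee_pos: [596.7, -320.3, 116.8]
wrist_force: [-0.5, 0.2, 0.3]
finger_force: 58.9
ee_pos: [596.7, -320.3, 133.7]
wrist_force: [0.2, -0.5, -0.4]
grip_width: 0.498
finger_force: 0.0
ee_pos: [596.8, -320.3, 247.9]
wrist_force: [0.1, 0.2, -0.3]
grip_width: 0.498
finger_force: 0.0
turn [ 0.001  0.002 -0.001] shift [16.197  9.179  0.93 ]
t 45.2 pos [ 596.8 -320.3  247.9] yaw 29.7 j6 -1.03 w 0.498 F [ 0.1  0.2 -0.3]
```

```bash
python3 -m crank '[[[0.675,0.382,0.16],[0,0,0]],[[0.675,0.382,0.16],[0,0,0]],[[0.675,0.382,0.16],[0,0,0]],[[0.675,0.382,0.16],[0,0,0]],[[0.675,0.382,0.16],[0,0,0]],[[0.675,0.382,0.16],[0,0,0]],[[0.675,0.382,0.16],[0,0,0]],[[0.675,0.382,0.16],[0,0,0]]]' -0.6 >/dev/null
python3 -m crank '[[[0.675,0.382,0.16],[0,0,0]],[[0.675,0.382,0.16],[0,0,0]],[[0.675,0.382,0.16],[0,0,0]],[[0.675,0.382,0.16],[0,0,0]],[[0.675,0.382,0.16],[0,0,0]],[[0.675,0.382,0.16],[0,0,0]],[[0.675,0.382,0.16],[0,0,0]],[[0.675,0.382,0.16],[0,0,0]]]' >/dev/null
python3 -m crank '[[[0.675,0.382,0.16],[0,0,0]],[[0.675,0.382,0.16],[0,0,0]],[[0.675,0.382,0.16],[0,0,0]],[[0.675,0.382,0.16],[0,0,0]],[[0.675,0.382,0.16],[0,0,0]],[[0.675,0.382,0.16],[0,0,0]],[[0.675,0.382,0.16],[0,0,0]],[[0.675,0.382,0.16],[0,0,0]]]' >/dev/null
python3 -m crank '[[[0,0,0],[0,0,0]],[[0,0,0],[0,0,0]],[[0,0,0],[0,0,0]],[[0,0,0],[0,0,0]],[[0,0,0],[0,0,0]],[[0,0,0],[0,0,0]],[[0,0,0],[0,0,0]],[[0,0,0],[0,0,0]]]' >/dev/null
python3 -c 'from h import *; plan(595.2,238.2,20,29.7); items(("brn",))'
```

```text
turn [ 0.     0.    -0.001] shift [0.013 0.008 3.742]
t 47.9 pos [595.2 237.7 132.3] yaw 29.6 j6 -0.16 w 0.8 F [-0.  -0.2 -0.4]
top brn none 0
scene brn mean@h [591.2 233.2] rect [595.4 236.9  21.1  19.7] 45
```

```bash
python3 -m crank '[[[0.013,0.008,0.5],[0,0,0]],[[0,0,0.6],[0,0,0]],[[0,0,0.6],[0,0,0]],[[0,0,0.6],[0,0,0]],[[0,0,0.6],[0,0,0]],[[0,0,0.5],[0,0,0]],[[0,0,0.25],[0,0,0]],[[0,0,0.1],[0,0,0]]]' >/dev/null
python3 -m crank '[[[0,0,0],[0,0,0]],[[0,0,0],[0,0,0]],[[0,0,0],[0,0,0]],[[0,0,0],[0,0,0]],[[0,0,0],[0,0,0]],[[0,0,0],[0,0,0]],[[0,0,0],[0,0,0]],[[0,0,0],[0,0,0]]]' 1
python3 -m crank '[[[0,0,-0.2],[0,0,0]],[[0,0,-0.5],[0,0,0]],[[0,0,-0.8],[0,0,0]],[[0,0,-0.9],[0,0,0]],[[0,0,-0.9],[0,0,0]],[[0,0,-0.9],[0,0,0]],[[0,0,-0.9],[0,0,0]],[[0,0,-0.9],[0,0,0]]]' |egrep 'ee|force|width'
python3 - <<'E'
from h import *
Y=np.array([.869,.495]);X=-np.array([-.495,.869]);P=np.array([541.2,-309.8])
for b in(-40,40):
    q=P-36*X+b*Y;print(q.round(1));plan(q[0],q[1],210,29.7)
E
```

```text
time_s: 49.3
ee_pos: [596.1, 239.0, 20.9]
tcp_rot: [[-0.495, 0.869, 0.002], [0.869, 0.495, 0.001], [-0.0, 0.002, -1.0]]
wrist_force: [-0.5, -0.6, 6.5]
grip_width: 0.369
finger_force: 60.1
ee_pos: [594.7, 238.5, 202.1]
wrist_force: [-0.1, -0.3, 0.6]
grip_width: 0.369
finger_force: 59.5
[ 488.6 -298.3]
turn [ 0.001  0.    -0.001] shift [-13.791 -11.938  -0.262]
t 50.0 pos [594.7 238.5 202.1] yaw 29.7 j6 -0.16 w 0.369 F [-0.1 -0.3  0.6]
[ 558.1 -258.7]
turn [ 0.001  0.    -0.001] shift [-13.792  -9.271  -0.262]
t 50.0 pos [594.7 238.5 202.1] yaw 29.7 j6 -0.16 w 0.369 F [-0.1 -0.3  0.6]
```

```bash
python3 -m crank '[[[-0.575,-0.386,-0.01],[0,0,0]],[[-0.575,-0.386,-0.01],[0,0,0]],[[-0.575,-0.386,-0.01],[0,0,0]],[[-0.575,-0.386,-0.01],[0,0,0]],[[-0.575,-0.386,-0.01],[0,0,0]],[[-0.575,-0.386,-0.01],[0,0,0]],[[-0.575,-0.386,-0.01],[0,0,0]],[[-0.575,-0.386,-0.01],[0,0,0]]]' >/dev/null
python3 -m crank '[[[-0.575,-0.386,-0.01],[0,0,0]],[[-0.575,-0.386,-0.01],[0,0,0]],[[-0.575,-0.386,-0.01],[0,0,0]],[[-0.575,-0.386,-0.01],[0,0,0]],[[-0.575,-0.386,-0.01],[0,0,0]],[[-0.575,-0.386,-0.01],[0,0,0]],[[-0.575,-0.386,-0.01],[0,0,0]],[[-0.575,-0.386,-0.01],[0,0,0]]]' >/dev/null
python3 -m crank '[[[-0.575,-0.386,-0.01],[0,0,0]],[[-0.575,-0.386,-0.01],[0,0,0]],[[-0.575,-0.386,-0.01],[0,0,0]],[[-0.575,-0.386,-0.01],[0,0,0]],[[-0.575,-0.386,-0.01],[0,0,0]],[[-0.575,-0.386,-0.01],[0,0,0]],[[-0.575,-0.386,-0.01],[0,0,0]],[[-0.575,-0.386,-0.01],[0,0,0]]]' >/dev/null
python3 -m crank '[[[0,0,0],[0,0,0]],[[0,0,0],[0,0,0]],[[0,0,0],[0,0,0]],[[0,0,0],[0,0,0]],[[0,0,0],[0,0,0]],[[0,0,0],[0,0,0]],[[0,0,0],[0,0,0]],[[0,0,0],[0,0,0]]]' >/dev/null
python3 - <<'E'
from h import *
plan(558.1,-258.7,115.3,29.7)
p,d=capture("scene");cv2.imwrite("pics/t4.png",cv2.resize(p[170:350,410:590,::-1],(600,600),interpolation=2))
E
```

```text
turn [ 0. -0.  0.] shift [-0.004 -0.022  3.047]
t 52.6 pos [ 558.6 -258.3  206.7] yaw 29.7 j6 -0.97 w 0.364 F [ 0.7  0.2 -0.2]
```

View pics/t4.png

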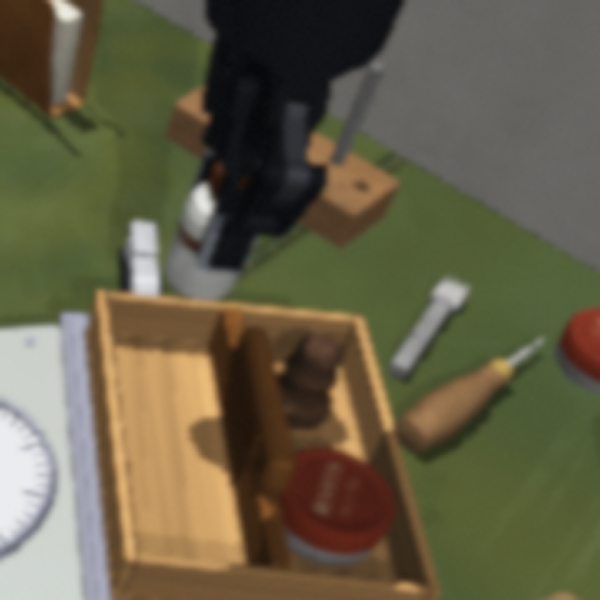

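The crop shows the slicker standing at (310,380), the tin at (335,505), and the brown-cap bottle held upright at (200,250) over the near lane. Lowering it.

```bash
python3 -m crank '[[[0,-0.02,0.4],[0,0,0]],[[0,0,0.5],[0,0,0]],[[0,0,0.5],[0,0,0]],[[0,0,0.5],[0,0,0]],[[0,0,0.4],[0,0,0]],[[0,0,0.25],[0,0,0]],[[0,0,0],[0,0,0]],[[0,0,0],[0,0,0]]]' |egrep 'ee|force'
python3 -m crank '[[[0,0,0.1],[0,0,0]],[[0,0,0.1],[0,0,0]],[[0,0,0.1],[0,0,0]],[[0,0,0.08],[0,0,0]],[[0,0,0.05],[0,0,0]],[[0,0,0.03],[0,0,0]],[[0,0,0],[0,0,0]],[[0,0,0],[0,0,0]]]' |egrep 'ee|force'
python3 -c 'from h import *; plan(558.1,-258.7,115.2,29.7)'
```

```text
ee_pos: [557.9, -258.9, 129.8]
wrist_force: [0.6, -0.5, -0.1]
finger_force: 59.5
ee_pos: [558.0, -259.0, 116.4]
wrist_force: [0.3, -0.6, -0.7]
finger_force: 59.5
turn [ 0.     0.    -0.001] shift [0.008 0.007 0.042]
t 54.0 pos [ 558.  -259.   116.4] yaw 29.7 j6 -0.97 w 0.367 F [ 0.3 -0.6 -0.7]
```

```bash
python3 -m crank '[[[0,0,0.03],[0,0,0]],[[0,0,0.015],[0,0,0]],[[0,0,0],[0,0,0]],[[0,0,0],[0,0,0]],[[0,0,0],[0,0,0]],[[0,0,0],[0,0,0]],[[0,0,0],[0,0,0]],[[0,0,0],[0,0,0]]]' |egrep 'ee|force'
python3 -m crank '[[[0,0,0],[0,0,0]],[[0,0,0],[0,0,0]],[[0,0,0],[0,0,0]],[[0,0,0],[0,0,0]],[[0,0,-0.05],[0,0,0]],[[0,0,-0.1],[0,0,0]],[[0,0,-0.2],[0,0,0]],[[0,0,-0.2],[0,0,0]]]' -0.05 |egrep 'ee|force|width'
python3 -m crank '[[[0,0,-0.4],[0,0,0]],[[0,0,-0.6],[0,0,0]],[[0,0,-0.8],[0,0,0]],[[0,0,-0.8],[0,0,0]],[[0,0,-0.8],[0,0,0]],[[0,0,-0.8],[0,0,0]],[[0,0,0],[0,0,0]],[[0,0,0],[0,0,0]]]' |egrep 'ee|force|width'
python3 -c 'from h import *; plan(480.4,408,220,29.7)'
```

```text
ee_pos: [558.1, -259.0, 115.1]
wrist_force: [-0.4, -0.1, -0.2]
finger_force: 59.6
ee_pos: [558.0, -258.9, 132.1]
wrist_force: [0.2, -0.6, -0.9]
grip_width: 0.523
finger_force: 0.0
ee_pos: [558.9, -259.4, 260.4]
wrist_force: [0.0, 0.2, -0.9]
grip_width: 0.525
finger_force: 0.0
turn [ 0.003  0.005 -0.001] shift [20.621  8.748  1.347]
t 56.0 pos [ 558.9 -259.4  260.4] yaw 29.7 j6 -0.97 w 0.525 F [ 0.   0.2 -0.9]
```

```bash
python3 -m crank '[[[0.859,0.364,0.1],[0,0,0]],[[0.859,0.364,0.1],[0,0,0]],[[0.859,0.364,0.1],[0,0,0]],[[0.859,0.364,0.1],[0,0,0]],[[0.859,0.364,0.1],[0,0,0]],[[0.859,0.364,0.1],[0,0,0]],[[0.859,0.364,0.1],[0,0,0]],[[0.859,0.364,0.1],[0,0,0]]]' -0.6 >/dev/null
python3 -m crank '[[[0.859,0.364,0.1],[0,0,0]],[[0.859,0.364,0.1],[0,0,0]],[[0.859,0.364,0.1],[0,0,0]],[[0.859,0.364,0.1],[0,0,0]],[[0.859,0.364,0.1],[0,0,0]],[[0.859,0.364,0.1],[0,0,0]],[[0.859,0.364,0.1],[0,0,0]],[[0.859,0.364,0.1],[0,0,0]]]' >/dev/null
python3 -m crank '[[[0.859,0.364,0.1],[0,0,0]],[[0.859,0.364,0.1],[0,0,0]],[[0.859,0.364,0.1],[0,0,0]],[[0.859,0.364,0.1],[0,0,0]],[[0.859,0.364,0.1],[0,0,0]],[[0.859,0.364,0.1],[0,0,0]],[[0.859,0.364,0.1],[0,0,0]],[[0.859,0.364,0.1],[0,0,0]]]' >/dev/null
python3 -m crank '[[[0,0,0],[0,0,0]],[[0,0,0],[0,0,0]],[[0,0,0],[0,0,0]],[[0,0,0],[0,0,0]],[[0,0,0],[0,0,0]],[[0,0,0],[0,0,0]],[[0,0,0],[0,0,0]],[[0,0,0],[0,0,0]]]' >/dev/null
python3 -c 'from h import *; plan(480.4,408,20,29.7); items(("blk",))'
```

```text
turn [ 0.    -0.    -0.001] shift [-3.000e-03  2.400e-02  5.526e+00]
t 58.7 pos [479.7 407.7 185.8] yaw 29.6 j6 0.17 w 0.8 F [ 0.9 -0.6  0.8]
top blk mean@h [480.5 408.4] rect [480.4 408.6  19.3  19.8] 66
scene blk mean@h [476.3 402.5] rect [478.7 406.6  20.   18.7] 43
```

```bash
python3 -m crank '[[[0,0.024,0.7],[0,0,0]],[[0,0,0.9],[0,0,0]],[[0,0,0.9],[0,0,0]],[[0,0,0.9],[0,0,0]],[[0,0,0.9],[0,0,0]],[[0,0,0.7],[0,0,0]],[[0,0,0.35],[0,0,0]],[[0,0,0.15],[0,0,0]]]' >/dev/null
python3 -m crank '[[[0,0,0],[0,0,0]],[[0,0,0],[0,0,0]],[[0,0,0],[0,0,0]],[[0,0,0],[0,0,0]],[[0,0,0],[0,0,0]],[[0,0,0],[0,0,0]],[[0,0,0],[0,0,0]],[[0,0,0],[0,0,0]]]' 1
python3 -m crank '[[[0,0,-0.2],[0,0,0]],[[0,0,-0.5],[0,0,0]],[[0,0,-0.8],[0,0,0]],[[0,0,-0.9],[0,0,0]],[[0,0,-0.9],[0,0,0]],[[0,0,-0.9],[0,0,0]],[[0,0,-0.9],[0,0,0]],[[0,0,-0.9],[0,0,0]]]' |egrep 'ee|force|width'
python3 -c 'from h import *; plan(488.6,-298.3,210,29.7)'
```

```text
time_s: 60.12
ee_pos: [481.2, 409.4, 22.4]
tcp_rot: [[-0.495, 0.869, 0.003], [0.869, 0.495, 0.002], [0.001, 0.003, -1.0]]
wrist_force: [-0.0, 0.3, 6.3]
grip_width: 0.359
finger_force: 59.9
ee_pos: [479.9, 408.3, 203.4]
wrist_force: [0.1, -0.1, -0.5]
grip_width: 0.359
finger_force: 59.5
turn [ 0.001 -0.    -0.001] shift [-20.603 -11.418  -0.221]
t 60.8 pos [479.9 408.3 203.4] yaw 29.7 j6 0.17 w 0.359 F [ 0.1 -0.1 -0.5]
```

```bash
python3 -m crank '[[[-0.858,-0.476,-0.02],[0,0,0]],[[-0.858,-0.476,-0.02],[0,0,0]],[[-0.858,-0.476,-0.02],[0,0,0]],[[-0.858,-0.476,-0.02],[0,0,0]],[[-0.858,-0.476,-0.02],[0,0,0]],[[-0.858,-0.476,-0.02],[0,0,0]],[[-0.858,-0.476,-0.02],[0,0,0]],[[-0.858,-0.476,-0.02],[0,0,0]]]' >/dev/null
python3 -m crank '[[[-0.858,-0.476,-0.02],[0,0,0]],[[-0.858,-0.476,-0.02],[0,0,0]],[[-0.858,-0.476,-0.02],[0,0,0]],[[-0.858,-0.476,-0.02],[0,0,0]],[[-0.858,-0.476,-0.02],[0,0,0]],[[-0.858,-0.476,-0.02],[0,0,0]],[[-0.858,-0.476,-0.02],[0,0,0]],[[-0.858,-0.476,-0.02],[0,0,0]]]' >/dev/null
python3 -m crank '[[[-0.858,-0.476,-0.02],[0,0,0]],[[-0.858,-0.476,-0.02],[0,0,0]],[[-0.858,-0.476,-0.02],[0,0,0]],[[-0.858,-0.476,-0.02],[0,0,0]],[[-0.858,-0.476,-0.02],[0,0,0]],[[-0.858,-0.476,-0.02],[0,0,0]],[[-0.858,-0.476,-0.02],[0,0,0]],[[-0.858,-0.476,-0.02],[0,0,0]]]' >/dev/null
python3 -m crank '[[[0,0,0],[0,0,0]],[[0,0,0],[0,0,0]],[[0,0,0],[0,0,0]],[[0,0,0],[0,0,0]],[[0,0,0],[0,0,0]],[[0,0,0],[0,0,0]],[[0,0,0],[0,0,0]],[[0,0,0],[0,0,0]]]' >/dev/null
python3 -c '
from h import *
plan(488.6,-298.3,116,29.7)
C=cloud("top");X,Y,Z=C[...,0],C[...,1],C[...,2]
m=(abs(Z-119.5)<3.5)&(np.hypot(X-541,Y+310)<130);print("rim",rect(C[m]))'
```

```text
turn [ 0. -0.  0.] shift [-0.03  -0.007  3.301]
t 63.5 pos [ 488.3 -297.4  215. ] yaw 29.7 j6 -1.09 w 0.363 F [-0.6 -0.2 -0.2]
rim [ 541.2 -309.5  174.6  143.8   29.7]
```

```bash
python3 -m crank '[[[-0.03,-0.007,0.4],[0,0,0]],[[0,0,0.55],[0,0,0]],[[0,0,0.55],[0,0,0]],[[0,0,0.55],[0,0,0]],[[0,0,0.5],[0,0,0]],[[0,0,0.25],[0,0,0]],[[0,0,0],[0,0,0]],[[0,0,0],[0,0,0]]]' |egrep 'ee|force'
python3 -m crank '[[[0,0,0.1],[0,0,0]],[[0,0,0.1],[0,0,0]],[[0,0,0.1],[0,0,0]],[[0,0,0.08],[0,0,0]],[[0,0,0.05],[0,0,0]],[[0,0,0.03],[0,0,0]],[[0,0,0],[0,0,0]],[[0,0,0],[0,0,0]]]' |egrep 'ee|force'
python3 -c 'from h import *; plan(488.6,-298.3,115.9,29.7)'
```

```text
ee_pos: [488.3, -298.7, 130.5]
wrist_force: [-0.3, 0.1, -0.7]
finger_force: 59.5
ee_pos: [488.5, -298.8, 117.2]
wrist_force: [-0.1, 0.0, -0.9]
finger_force: 59.5
turn [ 0.     0.    -0.001] shift [0.013 0.012 0.043]
t 64.8 pos [ 488.5 -298.8  117.2] yaw 29.7 j6 -1.09 w 0.361 F [-0.1  0.  -0.9]
```

```bash
python3 -m crank '[[[0.01,0.01,0.03],[0,0,0]],[[0,0,0.015],[0,0,0]],[[0,0,0],[0,0,0]],[[0,0,0],[0,0,0]],[[0,0,0],[0,0,0]],[[0,0,0],[0,0,0]],[[0,0,0],[0,0,0]],[[0,0,0],[0,0,0]]]' |egrep 'ee|force'
python3 -m crank '[[[0,0,0],[0,0,0]],[[0,0,0],[0,0,0]],[[0,0,0],[0,0,0]],[[0,0,0],[0,0,0]],[[0,0,-0.05],[0,0,0]],[[0,0,-0.1],[0,0,0]],[[0,0,-0.2],[0,0,0]],[[0,0,-0.2],[0,0,0]]]' -0.05 |egrep 'ee|force|width'
python3 -m crank '[[[0,0,-0.4],[0,0,0]],[[0,0,-0.6],[0,0,0]],[[0,0,-0.8],[0,0,0]],[[0,0,-0.8],[0,0,0]],[[0,0,-0.8],[0,0,0]],[[0,0,-0.8],[0,0,0]],[[0,0,0],[0,0,0]],[[0,0,0],[0,0,0]]]' |egrep 'ee|force|width'
python3 -m crank '[[[0.7,0.35,0],[0,0,0]],[[0.7,0.35,0],[0,0,0]],[[0.7,0.35,0],[0,0,0]],[[0.7,0.35,0],[0,0,0]],[[0.7,0.35,0],[0,0,0]],[[0.7,0.35,0],[0,0,0]],[[0.7,0.35,0],[0,0,0]],[[0.7,0.35,0],[0,0,0]]]' >/dev/null
python3 -m crank '[[[0.7,0.35,0],[0,0,0]],[[0.7,0.35,0],[0,0,0]],[[0.7,0.35,0],[0,0,0]],[[0.7,0.35,0],[0,0,0]],[[0.7,0.35,0],[0,0,0]],[[0.7,0.35,0],[0,0,0]],[[0,0,0],[0,0,0]],[[0,0,0],[0,0,0]]]' >/dev/null
python3 - <<'E'
from h import *
p,d=capture("scene");q,_=capture("top")
cv2.imwrite("pics/end.png",np.hstack([cv2.resize(p[230:400,340:555,::-1],(500,395),interpolation=2),cv2.resize(q[180:330,360:520,::-1],(300,395),interpolation=2)]))
for c in("scene","top"):
  for t in("beeswax","edge_coat_brown","glue_bottle","stapler"): print(c,t,[([round(float(v)) for v in x["at"]],round(x["confidence"],2)) for x in look_for(c,t)])
plan(540,0,200)
E
```

```text
ee_pos: [488.6, -298.4, 115.8]
wrist_force: [0.0, 0.6, 0.2]
finger_force: 59.6
ee_pos: [488.6, -298.4, 132.8]
wrist_force: [-0.2, 0.1, 0.5]
grip_width: 0.525
finger_force: 0.0
ee_pos: [489.4, -298.9, 261.0]
wrist_force: [-0.1, 0.2, -0.2]
grip_width: 0.522
finger_force: 0.0
scene beeswax []
scene edge_coat_brown [([347, 150, 43], 0.93), ([549, -263, 132], 0.84)]
scene glue_bottle []
scene stapler [([720, -192, 27], 0.76), ([470, -314, 80], 0.18)]
top beeswax []
top edge_coat_brown [([358, 155, 53], 0.59), ([554, -251, 139], 0.54), ([689, 220, 101], 0.26)]
top glue_bottle [([688, 222, 103], 0.66)]
top stapler []
turn [0. 0. 0.] shift [-1.993  1.52   1.945]
t 68.7 pos [470.8  29.4 258.3] yaw 29.6 j6 -0.48 w 0.524 F [ 0.5 -0.4 -0.1]
```

View pics/end.png

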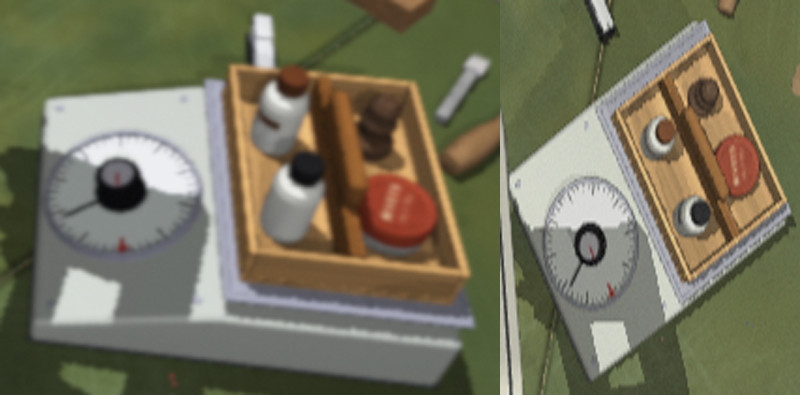

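The final picture shows both bottles, the slicker and the tin upright and flat in the two lanes. The tote is square on the pan, the red mark hasn't moved, and the pointer shows the net weight. The scene camera's view of the glue bottle is blocked, but the top camera finds it where it was, and the scene camera finds the stapler in place.

```bash
python3 -c 'from workcell import *; print(hand_in())'
```

```text
the job is handed in; nothing more can be done
None
```

I tared the tote on the pan and packed all four kit items that were laid out (rivet tin, edge slicker, black-cap and brown-cap bottles) upright and flat. The job was handed in after about 69 s, and no verdict came back.

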